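# Set up the café counter display

### The job

Set up the counter display on the wooden board: stand the juice bottle in the middle of the round mat, the large tin in the middle of the square mat with the small tin centred on top of it, and the drink carton on the bare wood midway between the two mats, in line with them, its broad sides parallel to the board's long edges. Stand the price sign on the middle of the dark strip, directly beyond the carton on the customers' side (away from the robot), its panel parallel to the board's long edges. Everything ends upright and still, and the napkin dispenser and the mug are left where they are.

Things in the scene. Friction and masses are not known exactly. Their poses are not given: they have to be found in the camera images.
- board: Fixed pale wooden board flat on the counter, 210 mm deep (x) x 320 mm long (y), 18 mm thick. Origin: centre of its underside; x points away from the robot to the customers' side, y along its length to the left, turned up to 0.2 rad. Two mats lie near its ends on the line x = -45 mm, bare wood between. A flush dark strip 50 mm wide runs along the far edge, centred on x = +65 mm.
- round_mat: Round dark mat fixed on the board, 84 mm across, 4 mm thick (its top is 22 mm above the counter), at one end of the board: x = -45 mm, y = +105 or -105 mm in the board's frame (the other mat has the other end). Origin: centre of its underside, z up.
- square_mat: Square dark mat fixed on the board, 84 x 84 mm, 4 mm thick (its top is 22 mm above the counter), at the end of the board without the round mat, square to the board. Origin: centre of its underside, z up.
- bottle: Amber juice bottle with a white cap, about 0.22 kg. Stands upright at the start, loose on the counter. Origin: centre of its underside, z up. 135 mm tall; body 56 mm across up to 80 mm, narrowing shoulder to 103 mm, then a cylindrical cap 32 mm across from 103 to 135 mm, by which it can be gripped.
- large_tin: Larger of two closed cylindrical metal tins with a paper band, 62 mm across, 80 mm tall, flat top, about 0.25 kg. Stands upright at the start, loose on the counter. Origin: centre of its underside, z up. 
- small_tin: Smaller of two closed cylindrical metal tins with a paper band, 46 mm across, 50 mm tall, about 0.1 kg. Stands upright at the start, loose on the counter. Origin: centre of its underside, z up. 
- carton: Brown card drink carton, a brick 40 mm (x) x 60 mm (y) x 110 mm tall with a white band, about 0.22 kg; a low 10 mm white screw cap stands on its top at y = +15 mm. Stands upright at the start, loose on the counter. Origin: centre of its underside, z up. 
- tag: Small blank price sign: a wooden foot 30 mm (x) x 70 mm (y) x 14 mm high carrying an upright framed black panel 10 mm thick (x), 70 mm wide (y), from the foot up to 72 mm above the underside; pinch the panel across its thickness. About 0.08 kg; both faces alike. Stands upright at the start, loose on the counter. Origin: centre of its underside, z up. 
- napkin_box: Bystander: steel napkin dispenser, 90 mm (x) x 130 mm (y) x 100 mm tall, on the counter beyond the work. Origin: centre of its underside.
- mug: Bystander: white mug, 80 mm across, 90 mm tall, with a handle at its +y side, on the counter to the left of the board. Origin: centre of its underside.
There are look-alikes about, which are no part of the job. What is shaped like the large_tin but orange is not meant. Leave any blue look-alike of the bottle alone.

How it is judged:
At the end, for the whole second after the job is handed in: All upright and at rest: bottle and large tin on their mats within 15 mm of centre, small tin on the large tin within 12 mm of its axis; carton midway between the mats and sign at the middle of the dark strip, each within 15 mm per board axis and within 0.2 rad of the board's direction (horizontal distance between bottle and round_mat below 0.015 m and z of bottle in the frame of board between 0.016 and 0.028 m and horizontal distance between large_tin and square_mat below 0.015 m and z of large_tin in the frame of board between 0.016 and 0.028 m and horizontal distance between small_tin and large_tin below 0.012 m and z of small_tin in the frame of large_tin between 0.074 and 0.086 m and x of carton in the frame of board between -0.06 and -0.03 m and y of carton in the frame of board between -0.015 and 0.015 m and z of carton in the frame of board between 0.012 and 0.024 m and angle between the y axis of each of carton, tag and the y axis of board, either way round below 0.2 rad and x of tag in the frame of board between 0.05 and 0.08 m and y of tag in the frame of board between -0.015 and 0.015 m and z of tag in the frame of board between 0.012 and 0.024 m and angle between each of bottle, large_tin, small_tin, carton, tag's own z axis and vertical below 0.12 rad and linear speed of each of bottle, large_tin, small_tin, carton, tag below 0.02 m/s and angular speed of each of bottle, large_tin, small_tin, carton, tag below 0.2 rad/s); the robot touches nothing.
It fails at once if the napkin dispenser is shifted by more than 25 mm or tipped (distance of napkin_box from where it was at the start of the episode above 0.025 m or angle between napkin_box's own z axis and vertical above 0.3 rad).
It fails at once if the mug is shifted by more than 25 mm or tipped (distance of mug from where it was at the start of the episode above 0.025 m or angle between mug's own z axis and vertical above 0.3 rad).
It also fails if it takes over 146 s, if anything falls off the work surface, if the arm or the gripper's body presses on something with over 40 N, if the wrist force passes 120 N, or if a joint passes its speed limit or range.

### The arm

A 6-joint arm with a two-finger parallel gripper is mounted at the origin on the work surface. World frame = base frame: x ahead of the robot, y to its left, z up, the work surface at z = 0. Lengths are in m, angles in rad, forces in N, time in s.
With the tool pointing down it reaches from about 0.225 to 0.875 m from the base axis. Payload 3.4 kg.
Tool frame: the origin (TCP) lies at the very end of the fingers, on their centre line; the grasp point (between the pads) lies behind it (manip.grasp_offset is the z of the grasp point in the tool frame, in m); z points along the fingers, y is the line along which they close (so a half turn about z gives the same grasp; the last joint's range is limited). The gripper opens to 85 mm and grips with 20 to 120 N. Pads are 22 mm wide; open, the fingers measure 114 mm over their backs; the gripper's body (76 mm by 85 mm) begins 54 mm behind the grasp point. The pads swing forward as they close: fully open they stand 13 mm farther back than shut.
Start: joints at [-1.432, 0.276, 1.505, -0, 1.361, -0.121], TCP at [0.148, -0.556, 0.231] pointing down, gripper open.
Joint ranges: [-2.89, 2.89], [-0.75, 2.08], [0.22, 2.7], [-1.18, 4.32], [0.11, 2.71], [-2.7, 2.7]. Speed limits (rad/s): [2.57, 2.57, 3.14, 3.14, 3.14, 3.14].

### API

Orientations are given as a unit quaternion [w, x, y, z].
In Python, from rig import manip gives the robot as it stands.
- The arm moves only by the shell command python3 -m pendant 'ROWS' [FORCE]. ROWS is JSON, a list of rows, each an object of numbers: "dx", "dy", "dz": the shift along the tool's x, y, z in m; "rx", "ry", "rz": the turn, a rotation vector about the tool's x, y, z in degrees; "hand": the finger opening in m, from 0 to 0.0854. In form: [{"dx": .., "dy": .., "dz": .., "rx": .., "ry": .., "rz": .., "hand": ..}, ...]. A call has 1 to 12 rows; each row shifts and turns the commanded pose from where the row before left it, along the tool's axes as they then stand; what a row does not reach is not made up. A row lasts 1/12 s, in which the tool goes at most 41.7 mm and 7.16 degrees, less where a joint would pass 70% of its speed; a pose out of reach is approached as far as the arm can. A call is refused whole if a number of a shift passes 0.0417 or a number of a turn 7.16, either way. A call with a gripper value outside its range is refused whole. The fingers move at their own pace and stop on an object; FORCE is the grip in N (left out, the last holds). Time passes only in rows, so rows that do not move let the fingers close. It gives the time, the measured TCP pose, the force, the opening and the grip force at its end, in the units of the state.
- manip.get_state(): the state, without advancing time (a new reading comes with each control period).
- manip.get_image(name): name is "scene" or "top" or "wrist"; returns a dict with "frame" (384x512x3 uint8, red, green, blue), "fx", "fy", "cx", "cy" (pixels), "position" and "attitude" of the camera in the world; the wrist camera has in their place "mount" (4x4, takes a point from camera to tool coordinates, whose origin is the TCP and whose axes are the flange's). Camera axes: x right, y up, looking along -z (the intrinsics and any distortion apply to the point x, -y, -z); pixel columns grow to the right and rows downward; lengths in m; the calibration is good to about 2 mm. A picture is of the moment at which its call begins: read the wrist's pose just before it. There is no depth.
- manip.sign_off(): hands the job in; it is judged then, once.
The state is a dict: "clock": time; "qpos": joint angles; "qd": joint speeds; "effort": joint torques, N m; "position": TCP position; "ee_rot": TCP orientation; "contact_force": force on the tool from outside, world axes, zero at the start; "moment": the same for the moment, N m; "width": finger opening in m; "gripper_force": force on a finger pad.
Only numpy, scipy, OpenCV 4.12 (cv2) and the standard library are available. Lean on these libraries where they do the work, as an engineer would, in place of code of your own. Each camera call takes 0.05 s, during which the arm holds its last target. There are 200 camera calls.

## Working session

There is one attempt and no reset: what is moved stays moved. The work goes in short steps, Python scripts to look and compute and a shell command to move; the robot and the scene stay as the last step left them, time stands still between calls to the robot, and variables do not carry over. Pictures are saved under pics/ and viewed, at most 14 in all, crops included, and the job is handed in when it is done.

```bash
mkdir -p pics; ls
python3 - <<'E'
from rig import manip
import cv2, numpy as np
for n in("top","scene"):
    d=manip.get_image(n); cv2.imwrite(f"pics/{n}0.png",cv2.resize(d["frame"][:,:,::-1],(800,600),interpolation=cv2.INTER_CUBIC))
    print({k:v for k,v in d.items() if k!="frame"})
print(manip.get_state(), manip.grasp_offset)
E
```

```text
pics
{'fx': 363.1151253594786, 'fy': 363.1151253594786, 'cx': 254.57535737055855, 'cy': 191.94212407556586, 'position': array([0.35209789, 0.03178594, 1.12419473]), 'attitude': array([ 0.71118197,  0.07379536, -0.06902666, -0.69570811])}
{'fx': 425.61337979217103, 'fy': 425.61337979217103, 'cx': 256.84063269950786, 'cy': 189.9999264098585, 'position': array([1.40776871, 0.43238188, 1.04696304]), 'attitude': array([0.51039622, 0.19260721, 0.30619651, 0.78015502])}
{'clock': 0.1, 'qpos': array([-1.43200364e+00,  2.76545307e-01,  1.50600094e+00,  4.26002181e-06,
        1.36068294e+00, -1.20976784e-01]), 'qd': array([-0.00034131, -0.00287976, -0.0041938 ,  0.00223786,  0.00188425,
        0.0008966 ]), 'effort': array([ 1.41570203e-03, -4.17698228e+01, -2.46404171e+01, -2.70540659e-04,
        5.78707026e-03,  5.38051268e-06]), 'position': array([ 0.14763831, -0.55524715,  0.2305207 ]), 'ee_rot': array([-8.18252992e-04,  9.91576555e-01,  1.29519363e-01, -5.20626470e-06]), 'contact_force': array([ 0.24767209, -0.24898928,  1.0634043 ]), 'moment': array([-0.01780667,  0.01328031, -0.00116707]), 'gripper_force': 0.0, 'width': 0.08556145020630007} -0.0187
```

View pics/top0.png

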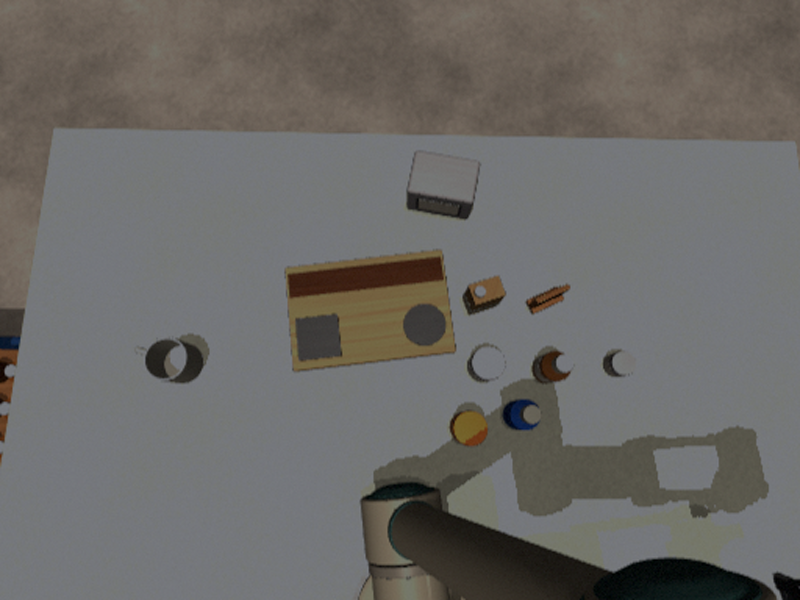

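View pics/scene0.png

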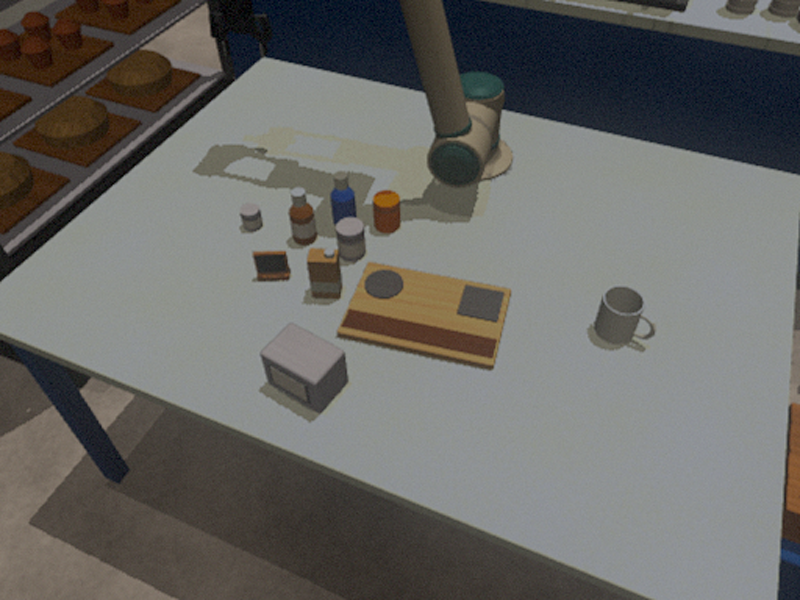

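Top view (800×600) shows these candidates:
- Silver tin at (488,362), which I take as the large tin. The orange tin at (469,428) is the decoy.
- Amber bottle at (553,366), which is the one I want. The blue bottle at (522,413) is the decoy.
- Small tin (620,362), carton (485,293) and sign (549,297).
- Round mat (425,325) on the right and square mat (319,337) on the left.
- Mug (172,360) and dispenser (443,185), both bystanders.

Next is a close crop to check these choices.

```bash
cat > h.py <<'E'
from rig import manip
import cv2, numpy as np
from scipy.spatial.transform import Rotation as R
def rot(q): return R.from_quat(np.roll(q,-1))
def cam(n):
    s=manip.get_state(); d=manip.get_image(n)
    if "mount" in d:
        T=np.eye(4);T[:3,:3]=rot(s["ee_rot"]).as_matrix();T[:3,3]=s["position"];T=T@d["mount"]
        d["R"],d["p"]=T[:3,:3],T[:3,3]
    else: d["R"],d["p"]=rot(d["attitude"]).as_matrix(),d["position"]
    return d
def px2w(d,u,v,z):
    r=d["R"]@np.array([(u-d["cx"])/d["fx"],-(v-d["cy"])/d["fy"],-1]); return (d["p"]+r*(z-d["p"][2])/r[2])
def w2px(d,P):
    c=(np.atleast_2d(P)-d["p"])@d["R"]; return np.c_[d["cx"]-d["fx"]*c[:,0]/c[:,2], d["cy"]+d["fy"]*c[:,1]/c[:,2]]
E
python3 - <<'E'
from h import *
d=cam("top"); f=d["frame"]; cv2.imwrite("pics/raw.png",f[:,:,::-1])
c=f[150:290,180:420,::-1]; c=cv2.convertScaleAbs(c,alpha=1.8)
cv2.imwrite("pics/crop1.png",cv2.resize(c,(800,467),interpolation=cv2.INTER_CUBIC))
g=lambda u,v,z:print(px2w(d,u/1.5625,v/1.5625,z).round(4))
for a in [(285,267,.018),(441,250,.018),(455,351,.018),(294,370,.018),(425,325,.022),(319,337,.022),(488,362,.08),(562,366,.135),(622,362,.05),(485,290,.11),(549,297,.0),(443,170,.1)]: g(*a)
E
```

```text
[0.6417 0.2707 0.018 ]
[ 0.684  -0.0434  0.018 ]
[ 0.4795 -0.0722  0.018 ]
[0.4356 0.2403 0.018 ]
[ 0.5289 -0.0128  0.022 ]
[0.5007 0.1944 0.022 ]
[ 0.4534 -0.127   0.08  ]
[ 0.444  -0.2469  0.135 ]
[ 0.4619 -0.3841  0.05  ]
[ 0.582  -0.1182  0.11  ]
[ 0.5952 -0.2636  0.    ]
[ 0.8203 -0.0405  0.1   ]
```

View pics/crop1.png

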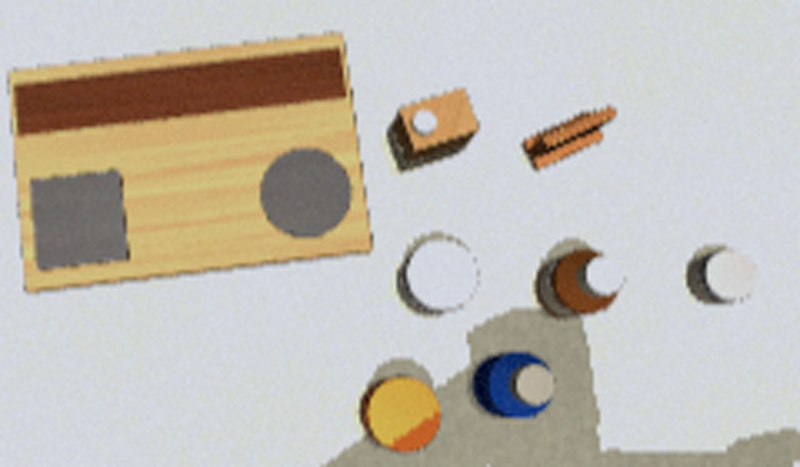

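The crop confirms the choices: silver tin top (442,273), amber bottle's cap (604,275), small tin (731,275), carton top (438,115) with its cap (425,122), and sign (570,135). The orange tin at (402,413) and blue bottle at (515,384) are decoys. I'll fit poses and overlay the models to verify.

```bash
cat > fit.py <<'E'
from h import *
d=cam("top"); f=d["frame"]
g=lambda x,y,z:px2w(d,180+(x+.5)/3.3333-.5,150+(y+.5)/3.3333-.5,z)[:2]
S=dict(large=g(442,273,.08),bottle=g(604,275,.135),small=g(731,275,.05))
c=[g(*p,.11) for p in((397,103),(465,88),(479,126),(412,145))]; S["carton"]=np.mean(c,0)
v=c[0]-c[1]+c[3]-c[2]; cy=np.arctan2(v[1],v[0])-np.pi/2
# board: corners + mats -> rigid fit
B=np.array([g(8,72,.018),g(342,33,.018),g(372,248,.018),g(25,291,.018),g(306,193,.022),g(80,220,.022)])
M=np.array([[.105,.16],[.105,-.16],[-.105,-.16],[-.105,.16],[-.045,-.105],[-.045,.105]])
a,b=B-B.mean(0),M-M.mean(0); th=np.arctan2((b[:,0]*a[:,1]-b[:,1]*a[:,0]).sum(),(a*b).sum())
r=lambda t:np.array([[np.cos(t),-np.sin(t)],[np.sin(t),np.cos(t)]])
o=B.mean(0)-r(th)@M.mean(0); print("board",o,th,"res",np.abs(B-M@r(th).T-o).max(0))
# tag: foot front edge bottom (535,168)-(603,138) , panel top ends
p=[g(525,145,.072),g(613,110,.072)]; p=np.array(p); S["tag"]=p.mean(0); v=p[0]-p[1]; ty=np.arctan2(v[1],v[0])-np.pi/2
print("taglen",np.linalg.norm(v)); S={k:x.round(4) for k,x in S.items()}; print(S,"carton yaw",cy,"tag yaw",ty)
for n,m in dict(round=(-.045,-.105),square=(-.045,.105),cartonT=(-.045,0),tagT=(.065,0)).items(): print(n,(o+r(th)@m).round(4))
im=cv2.resize(cv2.convertScaleAbs(f[150:290,180:420,::-1],alpha=1.6),(800,467),interpolation=cv2.INTER_CUBIC)
def draw(o,t,P,z,col):
    W=np.c_[np.array(P)@r(t).T+o,np.full(len(P),z)]; q=((w2px(d,W)-[180,150]+.5)*3.3333-.5).round().astype(int); cv2.polylines(im,[q],True,col,1)
circ=lambda R_:[(R_*np.cos(t),R_*np.sin(t)) for t in np.linspace(0,6.28,40)]
box=lambda x,y:[(x,y),(x,-y),(-x,-y),(-x,y)]
for n,rs in dict(large=((.031,0),(.031,.08)),bottle=((.028,0),(.028,.08),(.016,.135)),small=((.023,0),(.023,.05))).items():
    for R_,z in rs: draw(S[n],0,circ(R_),z,(255,0,255))
for z in(0,.11): draw(S["carton"],cy,box(.02,.03),z,(255,0,255))
draw(S["tag"],ty,box(.015,.035),0,(255,0,255)); draw(S["tag"],ty,box(.015,.035),.014,(0,255,0)); draw(S["tag"],ty,box(.005,.035),.072,(255,0,255))
draw(o,th,box(.105,.16),.018,(255,0,255)); draw(o+r(th)@(-.045,-.105),0,circ(.042),.022,(0,255,0)); draw(o+r(th)@(-.045,.105),th,box(.042,.042),.022,(0,255,0))
cv2.imwrite("pics/fit.png",im)
E
python3 fit.py
```

```text
board [0.56041449 0.0994902 ] 0.1424883450368709 res [0.00208426 0.00146023]
taglen 0.08585115986820348
{'large': array([ 0.4538, -0.1268]), 'bottle': array([ 0.4497, -0.2503]), 'small': array([ 0.4606, -0.3866]), 'carton': array([ 0.5859, -0.1203]), 'tag': array([ 0.5862, -0.242 ])} carton yaw 0.2722151073220336 tag yaw 0.4011076137785463
round [ 0.5308 -0.0108]
square [0.501 0.197]
cartonT [0.5159 0.0931]
tagT [0.6248 0.1087]
```

View pics/fit.png

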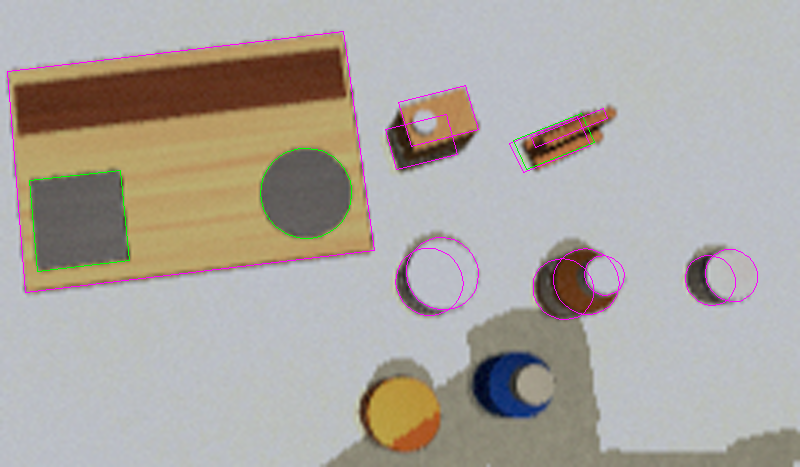

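The overlay fits the board, mats, carton and tins. The sign's drawn foot sits about 10 px too far left (drawn corner (525,170), real (535,168)), so I'll correct that with the wrist camera. First move is to turn the tool and go above the sign.

```bash
cat > plan.py <<'E'
# python3 plan.py x y z yaw : turn (deg) then shift in the tool frame after the turn
import sys; from h import *
x,y,z,w=map(float,sys.argv[1:5]); s=manip.get_state(); Rm=rot(s["ee_rot"]).as_matrix()
yaw=np.arctan2(Rm[1,0],Rm[0,0]); dw=(w-yaw+np.pi)%(2*np.pi)-np.pi
e=np.array([x,y,z])-s["position"]; t=np.array([[np.cos(w),np.sin(w),0],[np.sin(w),-np.cos(w),0],[0,0,-1]])@e
print("t",round(s["clock"],2),"pos",s["position"].round(4),"yaw",round(yaw,3),"tilt",np.degrees(np.arccos(-Rm[2,2])).round(2),"q6",s["qpos"][5].round(2),"w",s["width"].round(4),"gf",round(s["gripper_force"],1),"F",s["contact_force"].round(1))
print("rz",-np.degrees(dw).round(2),"d",t.round(4),"steps",np.ceil(np.linalg.norm(t)/.04))
E
python3 -m pendant '[{"rz":-7},{"rz":-7},{"rz":-7},{"rz":-7},{"rz":-7},{"rz":-7},{"rz":-7},{"rz":-7},{"rz":-7},{"rz":-7},{"rz":-7},{"rz":-7}]'
python3 -m pendant '[{"rz":-7},{"rz":-7},{}]'
python3 plan.py .56 -.25 .25 1.98
```

```text
invalid input
invalid input
Traceback (most recent call last):
  File "plan.py", line 6, in <module>
    print("t",round(s["clock"],2),"pos",s["position"].round(4),"yaw",round(yaw,3),"tilt",np.degrees(np.arccos(-Rm[2,2])).round(2),"q6",s["qpos"][5].round(2),"w",s["width"].round(4),"gf",round(s["gripper_force"],1),"F",s["contact_force"].round(1))
                                                                                                                                                                 ^^^^^^^^^^^^^^^^
AttributeError: 'float' object has no attribute 'round'
```

```bash
sed -i 's/s\["width"\].round(4)/round(s["width"],4)/' plan.py
python3 -m pendant '[{"dx":0,"dy":0,"dz":0,"rx":0,"ry":0,"rz":-7,"hand":0.085}]'
python3 -m pendant '[{"dx":0,"dy":0,"dz":0,"rx":0,"ry":0,"rz":-7}]'
python3 -m pendant '[{"rz":-7,"hand":0.085}]'
python3 plan.py .56 -.25 .25 1.98
```

```text
clock: 0.28
position: [0.1477, -0.5555, 0.2309]
ee_rot: [-0.0, 0.982, 0.191, 0.0]
contact_force: [-0.1, -0.2, -0.9]
width: 0.085
gripper_force: 0.0
t 0.28 pos [ 0.1477 -0.5555  0.2309] yaw 0.384 tilt 0.04 q6 -0.25 w 0.085 gf 0.0 F [-0.1 -0.2 -0.9]
rz -91.45 d [ 0.1163  0.4998 -0.0191] steps 13.0invalid input
invalid input
```

All keys are required in every row. I'll have the planner give one constant body-frame row to repeat n times.

```bash
cat > plan.py <<'E'
# python3 plan.py x y z yaw [n]: constant tool-frame row to repeat n times (rz = -dyaw)
import sys; from h import *
x,y,z,w=map(float,sys.argv[1:5]); s=manip.get_state(); Rm=rot(s["ee_rot"]).as_matrix()
yaw=np.arctan2(Rm[1,0],Rm[0,0]); dw=(w-yaw+np.pi)%(2*np.pi)-np.pi
e=np.array([x,y,z])-s["position"]; n=int(sys.argv[5]) if len(sys.argv)>5 else int(max(1,np.ceil(np.linalg.norm(e)/.038),np.ceil(abs(dw)/.12)))
c=np.exp(-1j*(yaw+dw/n*np.arange(n))); d=complex(e[0],e[1])/np.conj(c).sum()  # tool x=e^{i yaw}, tool y=-i e^{i yaw}
print("t",round(s["clock"],2),"pos",s["position"].round(4),"yaw",round(yaw,3),"tilt",np.degrees(np.arccos(-Rm[2,2])).round(2),"q6",s["qpos"][5].round(2),"w",round(s["width"],4),"gf",round(s["gripper_force"],1),"F",s["contact_force"].round(1))
print(n,"x  dx %.4f dy %.4f dz %.4f rz %.2f"%(d.real,-d.imag,-e[2]/n,-np.degrees(dw)/n))
E
python3 plan.py .56 -.25 .25 1.98; python3 plan.py .56 -.25 .25 1.98 16
```

```text
t 0.28 pos [ 0.1477 -0.5555  0.2309] yaw 0.384 tilt 0.04 q6 -0.25 w 0.085 gf 0.0 F [-0.1 -0.2 -0.9]
14 x  dx 0.0361 dy 0.0191 dz -0.0014 rz -6.53
t 0.28 pos [ 0.1477 -0.5555  0.2309] yaw 0.384 tilt 0.04 q6 -0.25 w 0.085 gf 0.0 F [-0.1 -0.2 -0.9]
16 x  dx 0.0315 dy 0.0170 dz -0.0012 rz -5.72
```

```bash
python3 -m pendant '[{"dx":0.0315,"dy":0.017,"dz":-0.0012,"rx":0,"ry":0,"rz":-5.72,"hand":0.085},{"dx":0.0315,"dy":0.017,"dz":-0.0012,"rx":0,"ry":0,"rz":-5.72,"hand":0.085},{"dx":0.0315,"dy":0.017,"dz":-0.0012,"rx":0,"ry":0,"rz":-5.72,"hand":0.085},{"dx":0.0315,"dy":0.017,"dz":-0.0012,"rx":0,"ry":0,"rz":-5.72,"hand":0.085},{"dx":0.0315,"dy":0.017,"dz":-0.0012,"rx":0,"ry":0,"rz":-5.72,"hand":0.085},{"dx":0.0315,"dy":0.017,"dz":-0.0012,"rx":0,"ry":0,"rz":-5.72,"hand":0.085},{"dx":0.0315,"dy":0.017,"dz":-0.0012,"rx":0,"ry":0,"rz":-5.72,"hand":0.085},{"dx":0.0315,"dy":0.017,"dz":-0.0012,"rx":0,"ry":0,"rz":-5.72,"hand":0.085}]' >/dev/null
python3 -m pendant '[{"dx":0.0315,"dy":0.017,"dz":-0.0012,"rx":0,"ry":0,"rz":-5.72,"hand":0.085},{"dx":0.0315,"dy":0.017,"dz":-0.0012,"rx":0,"ry":0,"rz":-5.72,"hand":0.085},{"dx":0.0315,"dy":0.017,"dz":-0.0012,"rx":0,"ry":0,"rz":-5.72,"hand":0.085},{"dx":0.0315,"dy":0.017,"dz":-0.0012,"rx":0,"ry":0,"rz":-5.72,"hand":0.085},{"dx":0.0315,"dy":0.017,"dz":-0.0012,"rx":0,"ry":0,"rz":-5.72,"hand":0.085},{"dx":0.0315,"dy":0.017,"dz":-0.0012,"rx":0,"ry":0,"rz":-5.72,"hand":0.085},{"dx":0.0315,"dy":0.017,"dz":-0.0012,"rx":0,"ry":0,"rz":-5.72,"hand":0.085},{"dx":0.0315,"dy":0.017,"dz":-0.0012,"rx":0,"ry":0,"rz":-5.72,"hand":0.085},{"dx":0,"dy":0,"dz":0,"rx":0,"ry":0,"rz":0,"hand":0.085},{"dx":0,"dy":0,"dz":0,"rx":0,"ry":0,"rz":0,"hand":0.085}]' >/dev/null
python3 plan.py .59 -.25 .03 1.98
cat > wr.py <<'E'
import sys; from h import *
d=cam("wrist"); f=cv2.convertScaleAbs(d["frame"][:,:,::-1],alpha=1.5)
S=dict(large=(.4538,-.1268),bottle=(.4497,-.2503),small=(.4606,-.3866),carton=(.5859,-.1203),tag=(.590,-.250))
r=lambda t:np.array([[np.cos(t),-np.sin(t)],[np.sin(t),np.cos(t)]])
def draw(o,t,P,z,col):
    W=np.c_[np.array(P)@r(t).T+o,np.full(len(P),z)]
    if ((W-d["p"])@d["R"])[:,2].max()<-.02: cv2.polylines(f,[w2px(d,W).round().astype(int)],True,col,1)
circ=lambda R_:[(R_*np.cos(t),R_*np.sin(t)) for t in np.linspace(0,6.28,40)]
box=lambda x,y:[(x,y),(x,-y),(-x,-y),(-x,y)]
m=(255,0,255)
draw(S["large"],0,circ(.031),.08,m);draw(S["bottle"],0,circ(.016),.135,m);draw(S["small"],0,circ(.023),.05,m);draw(S["carton"],.272,box(.02,.03),.11,m)
draw(S["tag"],.41,box(.015,.035),.014,(0,255,0));draw(S["tag"],.41,box(.005,.035),.072,m)
cv2.imwrite(sys.argv[1],f); np.savez("last.npz",R=d["R"],p=d["p"],**{k:d[k] for k in("fx","fy","cx","cy")})
E
python3 wr.py pics/w1.png
```

```text
t 1.78 pos [ 0.5616 -0.2486  0.2506] yaw 1.982 tilt 0.02 q6 -0.94 w 0.0852 gf 0.0 F [ 0.1 -0.6  0.2]
6 x  dx -0.0021 dy 0.0042 dz 0.0368 rz 0.02
```

View pics/w1.png

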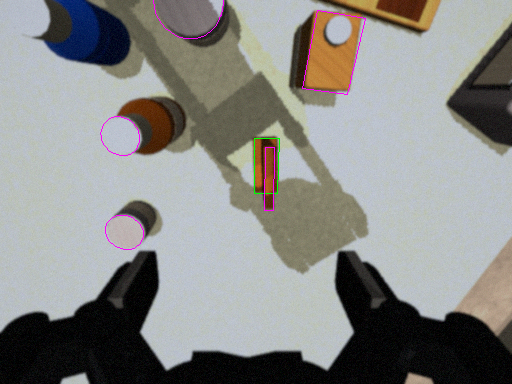

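The wrist view shows the models lining up with the sign (265,170), carton (335,50), bottle cap (121,136), small tin (125,231) and large tin (190,5). I'll descend and grip the sign.

```bash
python3 -m pendant '[{"dx":-0.002,"dy":0.0042,"dz":0.037,"rx":0,"ry":0,"rz":0,"hand":0.085},{"dx":-0.002,"dy":0.0042,"dz":0.037,"rx":0,"ry":0,"rz":0,"hand":0.085},{"dx":-0.002,"dy":0.0042,"dz":0.037,"rx":0,"ry":0,"rz":0,"hand":0.085},{"dx":-0.002,"dy":0.0042,"dz":0.037,"rx":0,"ry":0,"rz":0,"hand":0.085},{"dx":-0.002,"dy":0.0042,"dz":0.037,"rx":0,"ry":0,"rz":0,"hand":0.085},{"dx":-0.002,"dy":0.0042,"dz":0.035,"rx":0,"ry":0,"rz":0,"hand":0.085},{"dx":0,"dy":0,"dz":0,"rx":0,"ry":0,"rz":0,"hand":0.085}]'
python3 -m pendant '[{"dx":0,"dy":0,"dz":0,"rx":0,"ry":0,"rz":0,"hand":0},{"dx":0,"dy":0,"dz":0,"rx":0,"ry":0,"rz":0,"hand":0},{"dx":0,"dy":0,"dz":0,"rx":0,"ry":0,"rz":0,"hand":0},{"dx":0,"dy":0,"dz":0,"rx":0,"ry":0,"rz":0,"hand":0},{"dx":0,"dy":0,"dz":0,"rx":0,"ry":0,"rz":0,"hand":0},{"dx":0,"dy":0,"dz":0,"rx":0,"ry":0,"rz":0,"hand":0},{"dx":0,"dy":0,"dz":0,"rx":0,"ry":0,"rz":0,"hand":0},{"dx":0,"dy":0,"dz":0,"rx":0,"ry":0,"rz":0,"hand":0},{"dx":0,"dy":0,"dz":0,"rx":0,"ry":0,"rz":0,"hand":0},{"dx":0,"dy":0,"dz":0,"rx":0,"ry":0,"rz":0,"hand":0}]' 30
python3 -m pendant '[{"dx":0,"dy":0,"dz":-0.035,"rx":0,"ry":0,"rz":0,"hand":0},{"dx":0,"dy":0,"dz":-0.035,"rx":0,"ry":0,"rz":0,"hand":0},{"dx":0,"dy":0,"dz":-0.035,"rx":0,"ry":0,"rz":0,"hand":0},{"dx":0,"dy":0,"dz":-0.035,"rx":0,"ry":0,"rz":0,"hand":0},{"dx":0,"dy":0,"dz":-0.03,"rx":0,"ry":0,"rz":0,"hand":0},{"dx":0,"dy":0,"dz":0,"rx":0,"ry":0,"rz":0,"hand":0}]' 
python3 plan.py .6248 .1087 .2 1.713
```

```text
clock: 2.42
position: [0.5844, -0.2509, 0.0229]
ee_rot: [-0.007, 0.55, 0.835, -0.001]
contact_force: [-0.7, 0.5, -0.4]
width: 0.0848
gripper_force: 0.0
clock: 3.25
position: [0.5897, -0.2519, 0.032]
ee_rot: [0.001, 0.549, 0.836, -0.0]
contact_force: [-0.7, -0.1, 7.0]
width: 0.01
gripper_force: 34.3
clock: 3.75
position: [0.5924, -0.2532, 0.2081]
ee_rot: [0.007, 0.549, 0.836, 0.0]
contact_force: [0.9, -0.3, 0.3]
width: 0.0099
gripper_force: 33.3
t 3.75 pos [ 0.5924 -0.2532  0.2081] yaw 1.979 tilt 0.78 q6 -0.92 w 0.0099 gf 33.3 F [ 0.9 -0.3  0.3]
10 x  dx 0.0339 dy 0.0134 dz 0.0008 rz 1.53
```

```bash
python3 -m pendant '[{"dx":0.034,"dy":0.0134,"dz":0.0008,"rx":0,"ry":0,"rz":1.53,"hand":0},{"dx":0.034,"dy":0.0134,"dz":0.0008,"rx":0,"ry":0,"rz":1.53,"hand":0},{"dx":0.034,"dy":0.0134,"dz":0.0008,"rx":0,"ry":0,"rz":1.53,"hand":0},{"dx":0.034,"dy":0.0134,"dz":0.0008,"rx":0,"ry":0,"rz":1.53,"hand":0},{"dx":0.034,"dy":0.0134,"dz":0.0008,"rx":0,"ry":0,"rz":1.53,"hand":0},{"dx":0.034,"dy":0.0134,"dz":0.0008,"rx":0,"ry":0,"rz":1.53,"hand":0},{"dx":0.034,"dy":0.0134,"dz":0.0008,"rx":0,"ry":0,"rz":1.53,"hand":0},{"dx":0.034,"dy":0.0134,"dz":0.0008,"rx":0,"ry":0,"rz":1.53,"hand":0},{"dx":0.034,"dy":0.0134,"dz":0.0008,"rx":0,"ry":0,"rz":1.53,"hand":0},{"dx":0.034,"dy":0.0134,"dz":0.0008,"rx":0,"ry":0,"rz":1.53,"hand":0},{"dx":0,"dy":0,"dz":0,"rx":0,"ry":0,"rz":0,"hand":0},{"dx":0,"dy":0,"dz":0,"rx":0,"ry":0,"rz":0,"hand":0}]' >/dev/null
python3 -m pendant '[{"dx":0,"dy":0,"dz":0,"rx":0,"ry":0,"rz":0,"hand":0},{"dx":0,"dy":0,"dz":0,"rx":0,"ry":0,"rz":0,"hand":0}]' >/dev/null
python3 plan.py .6248 .1087 .052 1.713; python3 wr.py pics/w2.png
```

```text
t 4.92 pos [0.6203 0.1104 0.1919] yaw 1.712 tilt 0.08 q6 -0.07 w 0.0096 gf 33.2 F [-0.2  0.4 -1. ]
4 x  dx -0.0006 dy 0.0010 dz 0.0350 rz -0.02
```

View pics/w2.png

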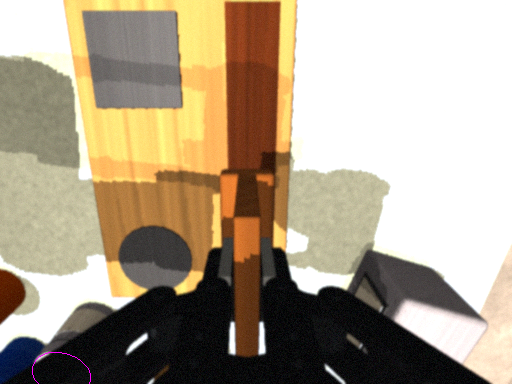

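The sign is held upright and square above the dark strip (panel at (247,290), foot at (247,185)). Now I'll lower and release it.

```bash
python3 -m pendant '[{"dx":-0.0006,"dy":0.001,"dz":0.035,"rx":0,"ry":0,"rz":0,"hand":0},{"dx":-0.0006,"dy":0.001,"dz":0.035,"rx":0,"ry":0,"rz":0,"hand":0},{"dx":-0.0006,"dy":0.001,"dz":0.035,"rx":0,"ry":0,"rz":0,"hand":0},{"dx":-0.0006,"dy":0.001,"dz":0.025,"rx":0,"ry":0,"rz":0,"hand":0},{"dx":0,"dy":0,"dz":0.006,"rx":0,"ry":0,"rz":0,"hand":0},{"dx":0,"dy":0,"dz":0.003,"rx":0,"ry":0,"rz":0,"hand":0},{"dx":0,"dy":0,"dz":0.001,"rx":0,"ry":0,"rz":0,"hand":0},{"dx":0,"dy":0,"dz":0,"rx":0,"ry":0,"rz":0,"hand":0},{"dx":0,"dy":0,"dz":0,"rx":0,"ry":0,"rz":0,"hand":0}]'
python3 plan.py .6248 .1087 .050 1.713
```

```text
clock: 5.72
position: [0.6266, 0.1095, 0.0546]
ee_rot: [0.001, 0.655, 0.755, 0.001]
contact_force: [0.3, -0.9, -0.8]
width: 0.0098
gripper_force: 33.1
t 5.72 pos [0.6266 0.1095 0.0546] yaw 1.712 tilt 0.23 q6 -0.08 w 0.0098 gf 33.1 F [ 0.3 -0.9 -0.8]
1 x  dx -0.0006 dy -0.0019 dz 0.0046 rz -0.06
```

```bash
python3 -m pendant '[{"dx":0,"dy":-0.001,"dz":0.0015,"rx":0,"ry":0,"rz":0,"hand":0},{"dx":0,"dy":0,"dz":0.0015,"rx":0,"ry":0,"rz":0,"hand":0},{"dx":0,"dy":0,"dz":0.0015,"rx":0,"ry":0,"rz":0,"hand":0},{"dx":0,"dy":0,"dz":0,"rx":0,"ry":0,"rz":0,"hand":0},{"dx":0,"dy":0,"dz":0,"rx":0,"ry":0,"rz":0,"hand":0},{"dx":0,"dy":0,"dz":0,"rx":0,"ry":0,"rz":0,"hand":0}]'
python3 plan.py .6248 .1087 .050 1.713
```

```text
clock: 6.22
position: [0.6248, 0.1096, 0.05]
ee_rot: [0.001, 0.655, 0.755, 0.001]
contact_force: [-1.4, -0.5, 7.9]
width: 0.0094
gripper_force: 34.4
t 6.22 pos [0.6248 0.1096 0.05  ] yaw 1.713 tilt 0.13 q6 -0.08 w 0.0094 gf 34.4 F [-1.4 -0.5  7.9]
1 x  dx -0.0009 dy -0.0001 dz 0.0000 rz -0.02
```

Contact is felt (7.9 N). Release and rise.

```bash
python3 -m pendant '[{"dx":0,"dy":0,"dz":0,"rx":0,"ry":0,"rz":0,"hand":0.05},{"dx":0,"dy":0,"dz":0,"rx":0,"ry":0,"rz":0,"hand":0.05},{"dx":0,"dy":0,"dz":0,"rx":0,"ry":0,"rz":0,"hand":0.05},{"dx":0,"dy":0,"dz":0,"rx":0,"ry":0,"rz":0,"hand":0.05},{"dx":0,"dy":0,"dz":0,"rx":0,"ry":0,"rz":0,"hand":0.05},{"dx":0,"dy":0,"dz":-0.02,"rx":0,"ry":0,"rz":0,"hand":0.05},{"dx":0,"dy":0,"dz":-0.03,"rx":0,"ry":0,"rz":0,"hand":0.05},{"dx":0,"dy":0,"dz":-0.035,"rx":0,"ry":0,"rz":0,"hand":0.05},{"dx":0,"dy":0,"dz":-0.035,"rx":0,"ry":0,"rz":0,"hand":0.085},{"dx":0,"dy":0,"dz":-0.035,"rx":0,"ry":0,"rz":0,"hand":0.085},{"dx":0,"dy":0,"dz":0,"rx":0,"ry":0,"rz":0,"hand":0.085},{"dx":0,"dy":0,"dz":0,"rx":0,"ry":0,"rz":0,"hand":0.085}]'
python3 plan.py .5859 -.1203 .2 1.843 8
```

```text
clock: 7.22
position: [0.6256, 0.1096, 0.2057]
ee_rot: [0.002, 0.655, 0.755, 0.002]
contact_force: [-0.5, -0.2, -0.7]
width: 0.0853
gripper_force: 0.0
t 7.22 pos [0.6256 0.1096 0.2057] yaw 1.712 tilt 0.33 q6 -0.08 w 0.0853 gf 0.0 F [-0.5 -0.2 -0.7]
8 x  dx -0.0272 dy -0.0105 dz 0.0007 rz -0.94
```

```bash
python3 -m pendant '[{"dx":-0.0272,"dy":-0.0105,"dz":0,"rx":0,"ry":0,"rz":-0.94,"hand":0.085},{"dx":-0.0272,"dy":-0.0105,"dz":0,"rx":0,"ry":0,"rz":-0.94,"hand":0.085},{"dx":-0.0272,"dy":-0.0105,"dz":0,"rx":0,"ry":0,"rz":-0.94,"hand":0.085},{"dx":-0.0272,"dy":-0.0105,"dz":0,"rx":0,"ry":0,"rz":-0.94,"hand":0.085},{"dx":-0.0272,"dy":-0.0105,"dz":0,"rx":0,"ry":0,"rz":-0.94,"hand":0.085},{"dx":-0.0272,"dy":-0.0105,"dz":0,"rx":0,"ry":0,"rz":-0.94,"hand":0.085},{"dx":-0.0272,"dy":-0.0105,"dz":0,"rx":0,"ry":0,"rz":-0.94,"hand":0.085},{"dx":-0.0272,"dy":-0.0105,"dz":0,"rx":0,"ry":0,"rz":-0.94,"hand":0.085},{"dx":0,"dy":0,"dz":0,"rx":0,"ry":0,"rz":0,"hand":0.085},{"dx":0,"dy":0,"dz":0,"rx":0,"ry":0,"rz":0,"hand":0.085},{"dx":0,"dy":0,"dz":0,"rx":0,"ry":0,"rz":0,"hand":0.085},{"dx":0,"dy":0,"dz":0,"rx":0,"ry":0,"rz":0,"hand":0.085}]' >/dev/null
python3 plan.py .5859 -.1203 .065 1.843 5
```

```text
t 8.22 pos [ 0.5844 -0.119   0.202 ] yaw 1.844 tilt 0.12 q6 -0.59 w 0.0851 gf 0.0 F [-0.3 -0.  -0.3]
5 x  dx -0.0003 dy 0.0002 dz 0.0274 rz 0.01
```

```bash
python3 -m pendant '[{"dx":0,"dy":0,"dz":0.0275,"rx":0,"ry":0,"rz":0,"hand":0.085},{"dx":0,"dy":0,"dz":0.0275,"rx":0,"ry":0,"rz":0,"hand":0.085},{"dx":0,"dy":0,"dz":0.0275,"rx":0,"ry":0,"rz":0,"hand":0.085},{"dx":0,"dy":0,"dz":0.0275,"rx":0,"ry":0,"rz":0,"hand":0.085},{"dx":0,"dy":0,"dz":0.027,"rx":0,"ry":0,"rz":0,"hand":0.085},{"dx":0,"dy":0,"dz":0,"rx":0,"ry":0,"rz":0,"hand":0.085},{"dx":0,"dy":0,"dz":0,"rx":0,"ry":0,"rz":0,"hand":0.085},{"dx":0,"dy":0,"dz":0,"rx":0,"ry":0,"rz":0,"hand":0.085}]'
python3 -m pendant '[{"dx":0,"dy":0,"dz":0,"rx":0,"ry":0,"rz":0,"hand":0},{"dx":0,"dy":0,"dz":0,"rx":0,"ry":0,"rz":0,"hand":0},{"dx":0,"dy":0,"dz":0,"rx":0,"ry":0,"rz":0,"hand":0},{"dx":0,"dy":0,"dz":0,"rx":0,"ry":0,"rz":0,"hand":0},{"dx":0,"dy":0,"dz":0,"rx":0,"ry":0,"rz":0,"hand":0},{"dx":0,"dy":0,"dz":0,"rx":0,"ry":0,"rz":0,"hand":0},{"dx":0,"dy":0,"dz":0,"rx":0,"ry":0,"rz":0,"hand":0},{"dx":0,"dy":0,"dz":0,"rx":0,"ry":0,"rz":0,"hand":0}]' 40
python3 plan.py .5859 -.1203 .065 1.843
python3 -m pendant '[{"dx":0,"dy":0,"dz":-0.03,"rx":0,"ry":0,"rz":0,"hand":0},{"dx":0,"dy":0,"dz":-0.03,"rx":0,"ry":0,"rz":0,"hand":0},{"dx":0,"dy":0,"dz":-0.03,"rx":0,"ry":0,"rz":0,"hand":0},{"dx":0,"dy":0,"dz":-0.01,"rx":0,"ry":0,"rz":0,"hand":0},{"dx":0,"dy":0,"dz":0,"rx":0,"ry":0,"rz":0,"hand":0},{"dx":0,"dy":0,"dz":0,"rx":0,"ry":0,"rz":0,"hand":0}]' >/dev/null
python3 plan.py .5159 .0931 .165 1.713
```

```text
clock: 8.88
position: [0.5859, -0.1198, 0.0672]
ee_rot: [0.001, 0.604, 0.797, 0.0]
contact_force: [-0.2, -0.3, 0.0]
width: 0.085
gripper_force: 0.0
clock: 9.55
position: [0.5851, -0.1206, 0.0674]
ee_rot: [0.001, 0.604, 0.797, 0.0]
contact_force: [-2.8, -1.2, 5.8]
width: 0.0404
gripper_force: 39.0
t 9.55 pos [ 0.5851 -0.1206  0.0674] yaw 1.844 tilt 0.09 q6 -0.59 w 0.0404 gf 39.0 F [-2.8 -1.2  5.8]
1 x  dx 0.0001 dy 0.0009 dz 0.0024 rz 0.03
t 10.05 pos [ 0.5843 -0.1201  0.1653] yaw 1.843 tilt 0.04 q6 -0.59 w 0.0402 gf 40.4 F [-0.2  0.6 -1.6]
6 x  dx 0.0372 dy -0.0034 dz 0.0001 rz 1.25
```

```bash
python3 -m pendant '[{"dx":0.0372,"dy":-0.0034,"dz":0,"rx":0,"ry":0,"rz":1.25,"hand":0},{"dx":0.0372,"dy":-0.0034,"dz":0,"rx":0,"ry":0,"rz":1.25,"hand":0},{"dx":0.0372,"dy":-0.0034,"dz":0,"rx":0,"ry":0,"rz":1.25,"hand":0},{"dx":0.0372,"dy":-0.0034,"dz":0,"rx":0,"ry":0,"rz":1.25,"hand":0},{"dx":0.0372,"dy":-0.0034,"dz":0,"rx":0,"ry":0,"rz":1.25,"hand":0},{"dx":0.0372,"dy":-0.0034,"dz":0,"rx":0,"ry":0,"rz":1.25,"hand":0},{"dx":0,"dy":0,"dz":0,"rx":0,"ry":0,"rz":0,"hand":0},{"dx":0,"dy":0,"dz":0,"rx":0,"ry":0,"rz":0,"hand":0},{"dx":0,"dy":0,"dz":0,"rx":0,"ry":0,"rz":0,"hand":0},{"dx":0,"dy":0,"dz":0,"rx":0,"ry":0,"rz":0,"hand":0}]' >/dev/null
python3 plan.py .5159 .0931 .092 1.713 3
```

```text
t 10.88 pos [0.5163 0.0922 0.1647] yaw 1.712 tilt 0.13 q6 -0.1 w 0.0408 gf 40.3 F [ 0.4 -0.4 -1.9]
3 x  dx 0.0003 dy -0.0001 dz 0.0242 rz -0.02
```

```bash
python3 -m pendant '[{"dx":0.0003,"dy":0,"dz":0.024,"rx":0,"ry":0,"rz":0,"hand":0},{"dx":0.0003,"dy":0,"dz":0.024,"rx":0,"ry":0,"rz":0,"hand":0},{"dx":0.0003,"dy":0,"dz":0.024,"rx":0,"ry":0,"rz":0,"hand":0},{"dx":0,"dy":0,"dz":0.003,"rx":0,"ry":0,"rz":0,"hand":0},{"dx":0,"dy":0,"dz":0.002,"rx":0,"ry":0,"rz":0,"hand":0},{"dx":0,"dy":0,"dz":0.001,"rx":0,"ry":0,"rz":0,"hand":0},{"dx":0,"dy":0,"dz":0,"rx":0,"ry":0,"rz":0,"hand":0},{"dx":0,"dy":0,"dz":0,"rx":0,"ry":0,"rz":0,"hand":0}]'
python3 plan.py .5159 .0931 .085 1.713 1
```

```text
clock: 11.55
position: [0.5177, 0.0938, 0.0893]
ee_rot: [0.001, 0.655, 0.755, 0.001]
contact_force: [-0.4, -0.6, -2.2]
width: 0.0405
gripper_force: 40.3
t 11.55 pos [0.5177 0.0938 0.0893] yaw 1.712 tilt 0.16 q6 -0.09 w 0.0405 gf 40.3 F [-0.4 -0.6 -2.2]
1 x  dx -0.0004 dy -0.0019 dz 0.0043 rz -0.05
```

```bash
python3 -m pendant '[{"dx":0,"dy":-0.001,"dz":0.0015,"rx":0,"ry":0,"rz":0,"hand":0},{"dx":0,"dy":0,"dz":0.0015,"rx":0,"ry":0,"rz":0,"hand":0},{"dx":0,"dy":0,"dz":0.001,"rx":0,"ry":0,"rz":0,"hand":0},{"dx":0,"dy":0,"dz":0,"rx":0,"ry":0,"rz":0,"hand":0},{"dx":0,"dy":0,"dz":0,"rx":0,"ry":0,"rz":0,"hand":0},{"dx":0,"dy":0,"dz":0,"rx":0,"ry":0,"rz":0,"hand":0}]'
```

```text
clock: 12.05
position: [0.5159, 0.0941, 0.0853]
ee_rot: [0.001, 0.655, 0.756, 0.001]
contact_force: [-2.1, 0.5, 4.8]
width: 0.0407
gripper_force: 40.7
```

```bash
python3 -m pendant '[{"dx":0,"dy":0,"dz":0,"rx":0,"ry":0,"rz":0,"hand":0.085},{"dx":0,"dy":0,"dz":0,"rx":0,"ry":0,"rz":0,"hand":0.085},{"dx":0,"dy":0,"dz":0,"rx":0,"ry":0,"rz":0,"hand":0.085},{"dx":0,"dy":0,"dz":0,"rx":0,"ry":0,"rz":0,"hand":0.085},{"dx":0,"dy":0,"dz":0,"rx":0,"ry":0,"rz":0,"hand":0.085},{"dx":0,"dy":0,"dz":0,"rx":0,"ry":0,"rz":0,"hand":0.085},{"dx":0,"dy":0,"dz":-0.02,"rx":0,"ry":0,"rz":0,"hand":0.085},{"dx":0,"dy":0,"dz":-0.035,"rx":0,"ry":0,"rz":0,"hand":0.085},{"dx":0,"dy":0,"dz":-0.035,"rx":0,"ry":0,"rz":0,"hand":0.085},{"dx":0,"dy":0,"dz":-0.03,"rx":0,"ry":0,"rz":0,"hand":0.085},{"dx":0,"dy":0,"dz":0,"rx":0,"ry":0,"rz":0,"hand":0.085},{"dx":0,"dy":0,"dz":0,"rx":0,"ry":0,"rz":0,"hand":0.085}]'
python3 plan.py .4538 -.1268 .2 2.0 7
```

```text
clock: 13.05
position: [0.5167, 0.0939, 0.2059]
ee_rot: [0.002, 0.655, 0.755, 0.002]
contact_force: [-0.0, -0.2, -0.6]
width: 0.0852
gripper_force: 0.0
t 13.05 pos [0.5167 0.0939 0.2059] yaw 1.713 tilt 0.27 q6 -0.09 w 0.0852 gf 0.0 F [-0.  -0.2 -0.6]
7 x  dx -0.0282 dy -0.0170 dz 0.0008 rz -2.35
```

```bash
python3 -m pendant '[{"dx":-0.0282,"dy":-0.017,"dz":0,"rx":0,"ry":0,"rz":-2.35,"hand":0.085},{"dx":-0.0282,"dy":-0.017,"dz":0,"rx":0,"ry":0,"rz":-2.35,"hand":0.085},{"dx":-0.0282,"dy":-0.017,"dz":0,"rx":0,"ry":0,"rz":-2.35,"hand":0.085},{"dx":-0.0282,"dy":-0.017,"dz":0,"rx":0,"ry":0,"rz":-2.35,"hand":0.085},{"dx":-0.0282,"dy":-0.017,"dz":0,"rx":0,"ry":0,"rz":-2.35,"hand":0.085},{"dx":-0.0282,"dy":-0.017,"dz":0,"rx":0,"ry":0,"rz":-2.35,"hand":0.085},{"dx":-0.0282,"dy":-0.017,"dz":0,"rx":0,"ry":0,"rz":-2.35,"hand":0.085},{"dx":0,"dy":0,"dz":0,"rx":0,"ry":0,"rz":0,"hand":0.085},{"dx":0,"dy":0,"dz":0,"rx":0,"ry":0,"rz":0,"hand":0.085},{"dx":0,"dy":0,"dz":0,"rx":0,"ry":0,"rz":0,"hand":0.085},{"dx":0,"dy":0,"dz":0,"rx":0,"ry":0,"rz":0,"hand":0.085}]' >/dev/null
python3 plan.py .4538 -.1268 .04 2.0 5; python3 wr.py pics/w3.png
```

```text
t 13.97 pos [ 0.4522 -0.1258  0.2032] yaw 2.0 tilt 0.12 q6 -0.85 w 0.0854 gf 0.0 F [-0.1  0.3  0.7]
5 x  dx -0.0003 dy 0.0002 dz 0.0326 rz 0.00
```

View pics/w3.png

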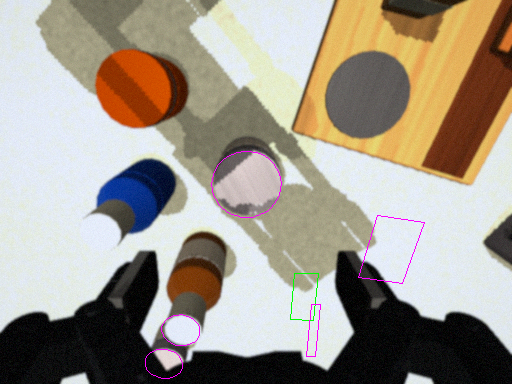

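The view shows the silver tin (247,184) exactly under its model, with the orange tin (135,88) and blue bottle (135,195) clear of the fingers. Descend and grip.

```bash
python3 -m pendant '[{"dx":0,"dy":0,"dz":0.0325,"rx":0,"ry":0,"rz":0,"hand":0.085},{"dx":0,"dy":0,"dz":0.0325,"rx":0,"ry":0,"rz":0,"hand":0.085},{"dx":0,"dy":0,"dz":0.0325,"rx":0,"ry":0,"rz":0,"hand":0.085},{"dx":0,"dy":0,"dz":0.0325,"rx":0,"ry":0,"rz":0,"hand":0.085},{"dx":0,"dy":0,"dz":0.0325,"rx":0,"ry":0,"rz":0,"hand":0.085},{"dx":0,"dy":0,"dz":0,"rx":0,"ry":0,"rz":0,"hand":0.085},{"dx":0,"dy":0,"dz":0,"rx":0,"ry":0,"rz":0,"hand":0.085},{"dx":0,"dy":0,"dz":0,"rx":0,"ry":0,"rz":0,"hand":0.085}]'
python3 -m pendant '[{"dx":0,"dy":0,"dz":0,"rx":0,"ry":0,"rz":0,"hand":0.02},{"dx":0,"dy":0,"dz":0,"rx":0,"ry":0,"rz":0,"hand":0.02},{"dx":0,"dy":0,"dz":0,"rx":0,"ry":0,"rz":0,"hand":0.02},{"dx":0,"dy":0,"dz":0,"rx":0,"ry":0,"rz":0,"hand":0.02},{"dx":0,"dy":0,"dz":0,"rx":0,"ry":0,"rz":0,"hand":0.02},{"dx":0,"dy":0,"dz":0,"rx":0,"ry":0,"rz":0,"hand":0.02},{"dx":0,"dy":0,"dz":0,"rx":0,"ry":0,"rz":0,"hand":0.02}]' 40
python3 plan.py .4538 -.1268 .04 2.0
python3 -m pendant '[{"dx":0,"dy":0,"dz":-0.03,"rx":0,"ry":0,"rz":0,"hand":0.02},{"dx":0,"dy":0,"dz":-0.035,"rx":0,"ry":0,"rz":0,"hand":0.02},{"dx":0,"dy":0,"dz":-0.035,"rx":0,"ry":0,"rz":0,"hand":0.02},{"dx":0,"dy":0,"dz":-0.035,"rx":0,"ry":0,"rz":0,"hand":0.02},{"dx":0,"dy":0,"dz":-0.025,"rx":0,"ry":0,"rz":0,"hand":0.02},{"dx":0,"dy":0,"dz":0,"rx":0,"ry":0,"rz":0,"hand":0.02},{"dx":0,"dy":0,"dz":0,"rx":0,"ry":0,"rz":0,"hand":0.02}]' >/dev/null
python3 plan.py .501 .197 .2 1.713 9
```

```text
clock: 14.68
position: [0.4538, -0.1269, 0.0427]
ee_rot: [0.001, 0.54, 0.842, 0.0]
contact_force: [-0.1, -0.4, 0.3]
width: 0.0849
gripper_force: 0.0
clock: 15.27
position: [0.4539, -0.1276, 0.0436]
ee_rot: [0.002, 0.54, 0.841, 0.0]
contact_force: [-1.8, 1.3, 5.0]
width: 0.0613
gripper_force: 42.5
t 15.27 pos [ 0.4539 -0.1276  0.0436] yaw 2.0 tilt 0.24 q6 -0.85 w 0.0613 gf 42.5 F [-1.8  1.3  5. ]
1 x  dx 0.0008 dy 0.0003 dz 0.0036 rz -0.01
t 15.85 pos [ 0.4532 -0.1274  0.2035] yaw 2.0 tilt 0.28 q6 -0.85 w 0.0607 gf 45.9 F [ 0.2  0.3 -2.5]
9 x  dx 0.0330 dy 0.0158 dz 0.0004 rz 1.82
```

```bash
python3 -m pendant '[{"dx":0.033,"dy":0.0158,"dz":0,"rx":0,"ry":0,"rz":1.82,"hand":0.02},{"dx":0.033,"dy":0.0158,"dz":0,"rx":0,"ry":0,"rz":1.82,"hand":0.02},{"dx":0.033,"dy":0.0158,"dz":0,"rx":0,"ry":0,"rz":1.82,"hand":0.02},{"dx":0.033,"dy":0.0158,"dz":0,"rx":0,"ry":0,"rz":1.82,"hand":0.02},{"dx":0.033,"dy":0.0158,"dz":0,"rx":0,"ry":0,"rz":1.82,"hand":0.02},{"dx":0.033,"dy":0.0158,"dz":0,"rx":0,"ry":0,"rz":1.82,"hand":0.02},{"dx":0.033,"dy":0.0158,"dz":0,"rx":0,"ry":0,"rz":1.82,"hand":0.02},{"dx":0.033,"dy":0.0158,"dz":0,"rx":0,"ry":0,"rz":1.82,"hand":0.02},{"dx":0.033,"dy":0.0158,"dz":0,"rx":0,"ry":0,"rz":1.82,"hand":0.02},{"dx":0,"dy":0,"dz":0,"rx":0,"ry":0,"rz":0,"hand":0.02},{"dx":0,"dy":0,"dz":0,"rx":0,"ry":0,"rz":0,"hand":0.02},{"dx":0,"dy":0,"dz":0,"rx":0,"ry":0,"rz":0,"hand":0.02}]' >/dev/null
python3 plan.py .501 .197 .073 1.713 4
```

```text
t 16.85 pos [0.4983 0.1971 0.1996] yaw 1.715 tilt 0.26 q6 0.1 w 0.0611 gf 45.8 F [-0.7 -0.2 -2.8]
4 x  dx -0.0001 dy 0.0007 dz 0.0317 rz 0.03
```

```bash
python3 -m pendant '[{"dx":0,"dy":0,"dz":0.032,"rx":0,"ry":0,"rz":0,"hand":0.02},{"dx":0,"dy":0,"dz":0.032,"rx":0,"ry":0,"rz":0,"hand":0.02},{"dx":0,"dy":0,"dz":0.032,"rx":0,"ry":0,"rz":0,"hand":0.02},{"dx":0,"dy":0,"dz":0.029,"rx":0,"ry":0,"rz":0,"hand":0.02},{"dx":0,"dy":0,"dz":0.003,"rx":0,"ry":0,"rz":0,"hand":0.02},{"dx":0,"dy":0,"dz":0.001,"rx":0,"ry":0,"rz":0,"hand":0.02},{"dx":0,"dy":0,"dz":0.001,"rx":0,"ry":0,"rz":0,"hand":0.02},{"dx":0,"dy":0,"dz":0,"rx":0,"ry":0,"rz":0,"hand":0.02},{"dx":0,"dy":0,"dz":0,"rx":0,"ry":0,"rz":0,"hand":0.02},{"dx":0,"dy":0,"dz":0,"rx":0,"ry":0,"rz":0,"hand":0.02}]'
python3 plan.py .501 .197 .0656 1.713 1
```

```text
clock: 17.68
position: [0.5009, 0.1978, 0.073]
ee_rot: [0.001, 0.655, 0.756, 0.001]
contact_force: [0.5, 0.1, -2.1]
width: 0.0609
gripper_force: 45.7
t 17.68 pos [0.5009 0.1978 0.073 ] yaw 1.714 tilt 0.18 q6 0.1 w 0.0609 gf 45.7 F [ 0.5  0.1 -2.1]
1 x  dx -0.0008 dy -0.0001 dz 0.0074 rz 0.05
```

```bash
python3 -m pendant '[{"dx":-0.0008,"dy":0,"dz":0.003,"rx":0,"ry":0,"rz":0,"hand":0.02},{"dx":0,"dy":0,"dz":0.002,"rx":0,"ry":0,"rz":0,"hand":0.02},{"dx":0,"dy":0,"dz":0.0015,"rx":0,"ry":0,"rz":0,"hand":0.02},{"dx":0,"dy":0,"dz":0.001,"rx":0,"ry":0,"rz":0,"hand":0.02},{"dx":0,"dy":0,"dz":0,"rx":0,"ry":0,"rz":0,"hand":0.02},{"dx":0,"dy":0,"dz":0,"rx":0,"ry":0,"rz":0,"hand":0.02},{"dx":0,"dy":0,"dz":0,"rx":0,"ry":0,"rz":0,"hand":0.02}]'
```

```text
clock: 18.27
position: [0.5, 0.1971, 0.0656]
ee_rot: [0.0, 0.655, 0.756, 0.0]
contact_force: [-4.2, -0.2, 9.0]
width: 0.0613
gripper_force: 47.1
```

```bash
python3 -m pendant '[{"dx":0,"dy":0,"dz":0,"rx":0,"ry":0,"rz":0,"hand":0.085},{"dx":0,"dy":0,"dz":0,"rx":0,"ry":0,"rz":0,"hand":0.085},{"dx":0,"dy":0,"dz":0,"rx":0,"ry":0,"rz":0,"hand":0.085},{"dx":0,"dy":0,"dz":0,"rx":0,"ry":0,"rz":0,"hand":0.085},{"dx":0,"dy":0,"dz":0,"rx":0,"ry":0,"rz":0,"hand":0.085},{"dx":0,"dy":0,"dz":-0.02,"rx":0,"ry":0,"rz":0,"hand":0.085},{"dx":0,"dy":0,"dz":-0.035,"rx":0,"ry":0,"rz":0,"hand":0.085},{"dx":0,"dy":0,"dz":-0.035,"rx":0,"ry":0,"rz":0,"hand":0.085},{"dx":0,"dy":0,"dz":-0.04,"rx":0,"ry":0,"rz":0,"hand":0.085},{"dx":0,"dy":0,"dz":-0.02,"rx":0,"ry":0,"rz":0,"hand":0.085},{"dx":0,"dy":0,"dz":0,"rx":0,"ry":0,"rz":0,"hand":0.085},{"dx":0,"dy":0,"dz":0,"rx":0,"ry":0,"rz":0,"hand":0.085}]'
python3 plan.py .4497 -.2503 .205 2.0 12
```

```text
clock: 19.27
position: [0.5006, 0.197, 0.2152]
ee_rot: [0.001, 0.655, 0.756, 0.001]
contact_force: [0.3, -0.2, -1.3]
width: 0.0851
gripper_force: 0.0
t 19.27 pos [0.5006 0.197  0.2152] yaw 1.714 tilt 0.17 q6 0.1 w 0.0851 gf 0.0 F [ 0.3 -0.2 -1.3]
12 x  dx -0.0349 dy -0.0142 dz 0.0008 rz -1.37
```

```bash
python3 -m pendant '[{"dx":-0.0349,"dy":-0.0142,"dz":0.0008,"rx":0,"ry":0,"rz":-1.37,"hand":0.085},{"dx":-0.0349,"dy":-0.0142,"dz":0.0008,"rx":0,"ry":0,"rz":-1.37,"hand":0.085},{"dx":-0.0349,"dy":-0.0142,"dz":0.0008,"rx":0,"ry":0,"rz":-1.37,"hand":0.085},{"dx":-0.0349,"dy":-0.0142,"dz":0.0008,"rx":0,"ry":0,"rz":-1.37,"hand":0.085},{"dx":-0.0349,"dy":-0.0142,"dz":0.0008,"rx":0,"ry":0,"rz":-1.37,"hand":0.085},{"dx":-0.0349,"dy":-0.0142,"dz":0.0008,"rx":0,"ry":0,"rz":-1.37,"hand":0.085},{"dx":-0.0349,"dy":-0.0142,"dz":0.0008,"rx":0,"ry":0,"rz":-1.37,"hand":0.085},{"dx":-0.0349,"dy":-0.0142,"dz":0.0008,"rx":0,"ry":0,"rz":-1.37,"hand":0.085},{"dx":-0.0349,"dy":-0.0142,"dz":0.0008,"rx":0,"ry":0,"rz":-1.37,"hand":0.085},{"dx":-0.0349,"dy":-0.0142,"dz":0.0008,"rx":0,"ry":0,"rz":-1.37,"hand":0.085},{"dx":-0.0349,"dy":-0.0142,"dz":0.0008,"rx":0,"ry":0,"rz":-1.37,"hand":0.085},{"dx":-0.0349,"dy":-0.0142,"dz":0.0008,"rx":0,"ry":0,"rz":-1.37,"hand":0.085}]' >/dev/null
python3 -m pendant '[{"dx":0,"dy":0,"dz":0,"rx":0,"ry":0,"rz":0,"hand":0.085},{"dx":0,"dy":0,"dz":0,"rx":0,"ry":0,"rz":0,"hand":0.085},{"dx":0,"dy":0,"dz":0,"rx":0,"ry":0,"rz":0,"hand":0.085}]' >/dev/null
python3 plan.py .4497 -.2503 .105 2.0 3; python3 wr.py pics/w4.png
```

```text
t 20.52 pos [ 0.4486 -0.2499  0.2026] yaw 2.0 tilt 0.26 q6 -1.07 w 0.0851 gf 0.0 F [0.7 0.8 0.1]
3 x  dx -0.0003 dy 0.0003 dz 0.0325 rz -0.01
```

View pics/w4.png

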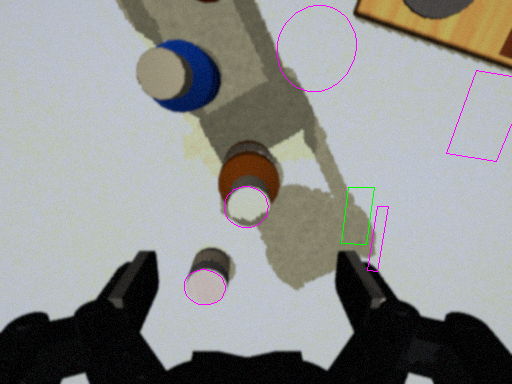

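The amber bottle's cap (247,207) matches its model, and the blue bottle (165,75) is clear. Descend and grip the cap.

```bash
python3 -m pendant '[{"dx":0,"dy":0,"dz":0.0325,"rx":0,"ry":0,"rz":0,"hand":0.085},{"dx":0,"dy":0,"dz":0.0325,"rx":0,"ry":0,"rz":0,"hand":0.085},{"dx":0,"dy":0,"dz":0.0325,"rx":0,"ry":0,"rz":0,"hand":0.085},{"dx":0,"dy":0,"dz":0,"rx":0,"ry":0,"rz":0,"hand":0.085},{"dx":0,"dy":0,"dz":0,"rx":0,"ry":0,"rz":0,"hand":0.085},{"dx":0,"dy":0,"dz":0,"rx":0,"ry":0,"rz":0,"hand":0.085}]'
python3 -m pendant '[{"dx":0,"dy":0,"dz":0,"rx":0,"ry":0,"rz":0,"hand":0},{"dx":0,"dy":0,"dz":0,"rx":0,"ry":0,"rz":0,"hand":0},{"dx":0,"dy":0,"dz":0,"rx":0,"ry":0,"rz":0,"hand":0},{"dx":0,"dy":0,"dz":0,"rx":0,"ry":0,"rz":0,"hand":0},{"dx":0,"dy":0,"dz":0,"rx":0,"ry":0,"rz":0,"hand":0},{"dx":0,"dy":0,"dz":0,"rx":0,"ry":0,"rz":0,"hand":0},{"dx":0,"dy":0,"dz":0,"rx":0,"ry":0,"rz":0,"hand":0},{"dx":0,"dy":0,"dz":0,"rx":0,"ry":0,"rz":0,"hand":0},{"dx":0,"dy":0,"dz":0,"rx":0,"ry":0,"rz":0,"hand":0}]' 50
python3 plan.py .4497 -.2503 .105 2.0
python3 -m pendant '[{"dx":0,"dy":0,"dz":-0.02,"rx":0,"ry":0,"rz":0,"hand":0},{"dx":0,"dy":0,"dz":-0.03,"rx":0,"ry":0,"rz":0,"hand":0},{"dx":0,"dy":0,"dz":-0.03,"rx":0,"ry":0,"rz":0,"hand":0},{"dx":0,"dy":0,"dz":0,"rx":0,"ry":0,"rz":0,"hand":0},{"dx":0,"dy":0,"dz":0,"rx":0,"ry":0,"rz":0,"hand":0},{"dx":0,"dy":0,"dz":0,"rx":0,"ry":0,"rz":0,"hand":0}]' >/dev/null
python3 plan.py .5308 -.0108 .19 1.713 8
```

```text
clock: 21.07
position: [0.4507, -0.2506, 0.1083]
ee_rot: [0.001, 0.539, 0.842, -0.0]
contact_force: [0.9, 0.5, 0.1]
width: 0.0848
gripper_force: 0.0
clock: 21.82
position: [0.4503, -0.2513, 0.1079]
ee_rot: [0.001, 0.54, 0.842, 0.0]
contact_force: [0.6, 0.7, 6.0]
width: 0.0304
gripper_force: 49.3
t 21.82 pos [ 0.4503 -0.2513  0.1079] yaw 2.001 tilt 0.11 q6 -1.07 w 0.0304 gf 49.3 F [0.6 0.7 6. ]
1 x  dx 0.0011 dy -0.0001 dz 0.0029 rz 0.03
t 22.32 pos [ 0.4486 -0.2502  0.1857] yaw 2.001 tilt 0.15 q6 -1.07 w 0.0305 gf 50.7 F [-0.6 -0.5 -3.5]
8 x  dx 0.0256 dy 0.0188 dz -0.0005 rz 2.06
```

```bash
python3 -m pendant '[{"dx":0.0256,"dy":0.0188,"dz":-0.0005,"rx":0,"ry":0,"rz":2.06,"hand":0},{"dx":0.0256,"dy":0.0188,"dz":-0.0005,"rx":0,"ry":0,"rz":2.06,"hand":0},{"dx":0.0256,"dy":0.0188,"dz":-0.0005,"rx":0,"ry":0,"rz":2.06,"hand":0},{"dx":0.0256,"dy":0.0188,"dz":-0.0005,"rx":0,"ry":0,"rz":2.06,"hand":0},{"dx":0.0256,"dy":0.0188,"dz":-0.0005,"rx":0,"ry":0,"rz":2.06,"hand":0},{"dx":0.0256,"dy":0.0188,"dz":-0.0005,"rx":0,"ry":0,"rz":2.06,"hand":0},{"dx":0.0256,"dy":0.0188,"dz":-0.0005,"rx":0,"ry":0,"rz":2.06,"hand":0},{"dx":0.0256,"dy":0.0188,"dz":-0.0005,"rx":0,"ry":0,"rz":2.06,"hand":0},{"dx":0,"dy":0,"dz":0,"rx":0,"ry":0,"rz":0,"hand":0},{"dx":0,"dy":0,"dz":0,"rx":0,"ry":0,"rz":0,"hand":0},{"dx":0,"dy":0,"dz":0,"rx":0,"ry":0,"rz":0,"hand":0},{"dx":0,"dy":0,"dz":0,"rx":0,"ry":0,"rz":0,"hand":0}]' >/dev/null
python3 plan.py .5308 -.0108 .137 1.713 2
```

```text
t 23.32 pos [ 0.5303 -0.012   0.1896] yaw 1.712 tilt 0.17 q6 -0.29 w 0.0307 gf 50.9 F [-0.3  0.  -3. ]
2 x  dx 0.0006 dy 0.0003 dz 0.0263 rz -0.01
```

```bash
python3 -m pendant '[{"dx":0.0006,"dy":0,"dz":0.026,"rx":0,"ry":0,"rz":0,"hand":0},{"dx":0.0006,"dy":0,"dz":0.026,"rx":0,"ry":0,"rz":0,"hand":0},{"dx":0,"dy":0,"dz":0,"rx":0,"ry":0,"rz":0,"hand":0},{"dx":0,"dy":0,"dz":0,"rx":0,"ry":0,"rz":0,"hand":0},{"dx":0,"dy":0,"dz":0,"rx":0,"ry":0,"rz":0,"hand":0}]'
python3 -m pendant '[{"dx":0,"dy":0,"dz":0.002,"rx":0,"ry":0,"rz":0,"hand":0},{"dx":0,"dy":0,"dz":0.002,"rx":0,"ry":0,"rz":0,"hand":0},{"dx":0,"dy":0,"dz":0.002,"rx":0,"ry":0,"rz":0,"hand":0},{"dx":0,"dy":0,"dz":0,"rx":0,"ry":0,"rz":0,"hand":0},{"dx":0,"dy":0,"dz":0,"rx":0,"ry":0,"rz":0,"hand":0}]'
```

```text
clock: 23.73
position: [0.5319, -0.011, 0.1398]
ee_rot: [0.001, 0.655, 0.755, 0.0]
contact_force: [0.7, 0.7, -2.3]
width: 0.0304
gripper_force: 50.9
clock: 24.15
position: [0.5314, -0.0101, 0.1331]
ee_rot: [0.0, 0.655, 0.756, 0.0]
contact_force: [0.7, 0.2, -2.7]
width: 0.0306
gripper_force: 50.9
```

```bash
python3 -m pendant '[{"dx":0,"dy":0,"dz":0.0015,"rx":0,"ry":0,"rz":0,"hand":0},{"dx":0,"dy":0,"dz":0.0015,"rx":0,"ry":0,"rz":0,"hand":0},{"dx":0,"dy":0,"dz":0.001,"rx":0,"ry":0,"rz":0,"hand":0},{"dx":0,"dy":0,"dz":0,"rx":0,"ry":0,"rz":0,"hand":0},{"dx":0,"dy":0,"dz":0,"rx":0,"ry":0,"rz":0,"hand":0},{"dx":0,"dy":0,"dz":0,"rx":0,"ry":0,"rz":0,"hand":0}]'
```

```text
clock: 24.65
position: [0.5318, -0.01, 0.1299]
ee_rot: [0.001, 0.655, 0.756, 0.0]
contact_force: [-1.2, 0.6, 5.3]
width: 0.0302
gripper_force: 51.7
```

```bash
python3 -m pendant '[{"dx":0,"dy":0,"dz":0,"rx":0,"ry":0,"rz":0,"hand":0.07},{"dx":0,"dy":0,"dz":0,"rx":0,"ry":0,"rz":0,"hand":0.07},{"dx":0,"dy":0,"dz":0,"rx":0,"ry":0,"rz":0,"hand":0.07},{"dx":0,"dy":0,"dz":0,"rx":0,"ry":0,"rz":0,"hand":0.07},{"dx":0,"dy":0,"dz":0,"rx":0,"ry":0,"rz":0,"hand":0.07},{"dx":0,"dy":0,"dz":0,"rx":0,"ry":0,"rz":0,"hand":0.07},{"dx":0,"dy":0,"dz":-0.02,"rx":0,"ry":0,"rz":0,"hand":0.07},{"dx":0,"dy":0,"dz":-0.035,"rx":0,"ry":0,"rz":0,"hand":0.085},{"dx":0,"dy":0,"dz":-0.03,"rx":0,"ry":0,"rz":0,"hand":0.085},{"dx":0,"dy":0,"dz":0,"rx":0,"ry":0,"rz":0,"hand":0.085},{"dx":0,"dy":0,"dz":0,"rx":0,"ry":0,"rz":0,"hand":0.085}]'
python3 plan.py .4606 -.3866 .2 2.0 11
```

```text
clock: 25.57
position: [0.5326, -0.0102, 0.2158]
ee_rot: [0.002, 0.655, 0.756, 0.001]
contact_force: [-0.7, 0.9, -0.4]
width: 0.0853
gripper_force: 0.0
t 25.57 pos [ 0.5326 -0.0102  0.2158] yaw 1.713 tilt 0.26 q6 -0.29 w 0.0853 gf 0.0 F [-0.7  0.9 -0.4]
11 x  dx -0.0313 dy -0.0156 dz 0.0014 rz -1.49
```

```bash
python3 -m pendant '[{"dx":-0.0313,"dy":-0.0156,"dz":0.001,"rx":0,"ry":0,"rz":-1.49,"hand":0.085},{"dx":-0.0313,"dy":-0.0156,"dz":0.001,"rx":0,"ry":0,"rz":-1.49,"hand":0.085},{"dx":-0.0313,"dy":-0.0156,"dz":0.001,"rx":0,"ry":0,"rz":-1.49,"hand":0.085},{"dx":-0.0313,"dy":-0.0156,"dz":0.001,"rx":0,"ry":0,"rz":-1.49,"hand":0.085},{"dx":-0.0313,"dy":-0.0156,"dz":0.001,"rx":0,"ry":0,"rz":-1.49,"hand":0.085},{"dx":-0.0313,"dy":-0.0156,"dz":0.001,"rx":0,"ry":0,"rz":-1.49,"hand":0.085},{"dx":-0.0313,"dy":-0.0156,"dz":0.001,"rx":0,"ry":0,"rz":-1.49,"hand":0.085},{"dx":-0.0313,"dy":-0.0156,"dz":0.001,"rx":0,"ry":0,"rz":-1.49,"hand":0.085},{"dx":-0.0313,"dy":-0.0156,"dz":0.001,"rx":0,"ry":0,"rz":-1.49,"hand":0.085},{"dx":-0.0313,"dy":-0.0156,"dz":0.001,"rx":0,"ry":0,"rz":-1.49,"hand":0.085},{"dx":-0.0313,"dy":-0.0156,"dz":0.001,"rx":0,"ry":0,"rz":-1.49,"hand":0.085}]' >/dev/null
python3 -m pendant '[{"dx":0,"dy":0,"dz":0,"rx":0,"ry":0,"rz":0,"hand":0.085},{"dx":0,"dy":0,"dz":0,"rx":0,"ry":0,"rz":0,"hand":0.085},{"dx":0,"dy":0,"dz":0,"rx":0,"ry":0,"rz":0,"hand":0.085},{"dx":0,"dy":0,"dz":0,"rx":0,"ry":0,"rz":0,"hand":0.085}]' >/dev/null
python3 plan.py .4606 -.3866 .022 2.0 5
python3 - <<'E'
from h import *
d=cam("top"); cv2.imwrite("pics/top2.png",cv2.resize(cv2.convertScaleAbs(d["frame"][150:290,160:420,::-1],alpha=1.6),(800,431),interpolation=cv2.INTER_CUBIC))
E
```

```text
t 26.82 pos [ 0.4587 -0.3849  0.2021] yaw 2.0 tilt 0.14 q6 -1.24 w 0.0849 gf 0.0 F [-1.3  0.8  0.2]
5 x  dx -0.0005 dy 0.0002 dz 0.0360 rz -0.00
```

View pics/top2.png

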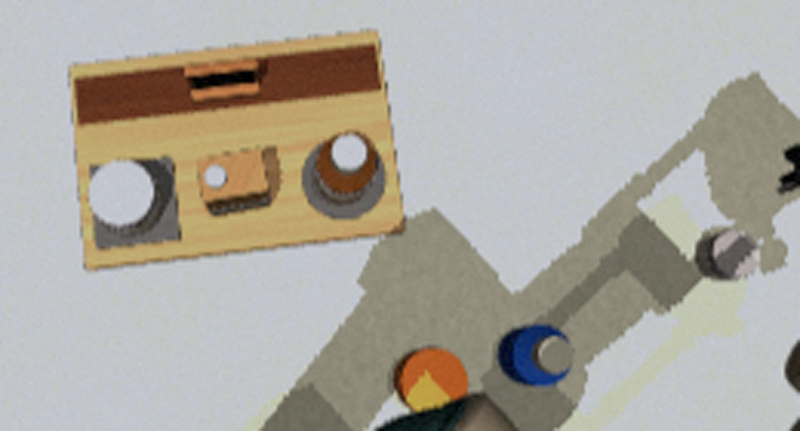

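The top crop shows four items correctly placed: large tin (122,193), carton (234,177), bottle cap (349,152) and sign (222,80). I'll pick the small tin now and measure the large tin's real centre.

```bash
python3 -m pendant '[{"dx":0,"dy":0,"dz":0.036,"rx":0,"ry":0,"rz":0,"hand":0.085},{"dx":0,"dy":0,"dz":0.036,"rx":0,"ry":0,"rz":0,"hand":0.085},{"dx":0,"dy":0,"dz":0.036,"rx":0,"ry":0,"rz":0,"hand":0.085},{"dx":0,"dy":0,"dz":0.036,"rx":0,"ry":0,"rz":0,"hand":0.085},{"dx":0,"dy":0,"dz":0.032,"rx":0,"ry":0,"rz":0,"hand":0.085},{"dx":0,"dy":0,"dz":0,"rx":0,"ry":0,"rz":0,"hand":0.085},{"dx":0,"dy":0,"dz":0,"rx":0,"ry":0,"rz":0,"hand":0.085},{"dx":0,"dy":0,"dz":0,"rx":0,"ry":0,"rz":0,"hand":0.085}]'
python3 -m pendant '[{"dx":0,"dy":0,"dz":0,"rx":0,"ry":0,"rz":0,"hand":0.01},{"dx":0,"dy":0,"dz":0,"rx":0,"ry":0,"rz":0,"hand":0.01},{"dx":0,"dy":0,"dz":0,"rx":0,"ry":0,"rz":0,"hand":0.01},{"dx":0,"dy":0,"dz":0,"rx":0,"ry":0,"rz":0,"hand":0.01},{"dx":0,"dy":0,"dz":0,"rx":0,"ry":0,"rz":0,"hand":0.01},{"dx":0,"dy":0,"dz":0,"rx":0,"ry":0,"rz":0,"hand":0.01},{"dx":0,"dy":0,"dz":0,"rx":0,"ry":0,"rz":0,"hand":0.01},{"dx":0,"dy":0,"dz":0,"rx":0,"ry":0,"rz":0,"hand":0.01}]' 35
python3 plan.py .4606 -.3866 .022 2.0
python3 -m pendant '[{"dx":0,"dy":0,"dz":-0.03,"rx":0,"ry":0,"rz":0,"hand":0.01},{"dx":0,"dy":0,"dz":-0.04,"rx":0,"ry":0,"rz":0,"hand":0.01},{"dx":0,"dy":0,"dz":-0.04,"rx":0,"ry":0,"rz":0,"hand":0.01},{"dx":0,"dy":0,"dz":-0.04,"rx":0,"ry":0,"rz":0,"hand":0.01},{"dx":0,"dy":0,"dz":-0.04,"rx":0,"ry":0,"rz":0,"hand":0.01},{"dx":0,"dy":0,"dz":-0.01,"rx":0,"ry":0,"rz":0,"hand":0.01},{"dx":0,"dy":0,"dz":0,"rx":0,"ry":0,"rz":0,"hand":0.01},{"dx":0,"dy":0,"dz":0,"rx":0,"ry":0,"rz":0,"hand":0.01}]' >/dev/null
python3 - <<'E'
from h import *
d=cam("top"); g=lambda x,y,z:px2w(d,160+(x+.5)/3.077-.5,150+(y+.5)/3.077-.5,z)[:2].round(4)
print("large",g(122,193,.102),"bottle",g(349,152,.157),"carton",g(234,173,.128))
E
python3 plan.py .5 .197 .215 1.713 16
```

```text
clock: 27.53
position: [0.4603, -0.387, 0.0287]
ee_rot: [0.001, 0.54, 0.842, -0.0]
contact_force: [1.2, 0.5, 0.5]
width: 0.0849
gripper_force: 0.0
clock: 28.2
position: [0.4599, -0.3873, 0.029]
ee_rot: [0.002, 0.541, 0.841, -0.0]
contact_force: [0.1, 1.6, 6.2]
width: 0.0448
gripper_force: 35.2
t 28.2 pos [ 0.4599 -0.3873  0.029 ] yaw 1.999 tilt 0.2 q6 -1.24 w 0.0448 gf 35.2 F [0.1 1.6 6.2]
1 x  dx 0.0004 dy 0.0009 dz 0.0070 rz -0.06
large [0.499  0.1968] bottle [ 0.5318 -0.01  ] carton [0.5157 0.0924]
t 28.92 pos [ 0.458  -0.3857  0.2253] yaw 1.999 tilt 0.17 q6 -1.24 w 0.0444 gf 36.5 F [ 0.1  0.4 -1.5]
16 x  dx 0.0342 dy 0.0131 dz 0.0006 rz 1.02
```

```bash
python3 -m pendant '[{"dx":0.0342,"dy":0.0131,"dz":0,"rx":0,"ry":0,"rz":1.02,"hand":0.01},{"dx":0.0342,"dy":0.0131,"dz":0,"rx":0,"ry":0,"rz":1.02,"hand":0.01},{"dx":0.0342,"dy":0.0131,"dz":0,"rx":0,"ry":0,"rz":1.02,"hand":0.01},{"dx":0.0342,"dy":0.0131,"dz":0,"rx":0,"ry":0,"rz":1.02,"hand":0.01},{"dx":0.0342,"dy":0.0131,"dz":0,"rx":0,"ry":0,"rz":1.02,"hand":0.01},{"dx":0.0342,"dy":0.0131,"dz":0,"rx":0,"ry":0,"rz":1.02,"hand":0.01},{"dx":0.0342,"dy":0.0131,"dz":0,"rx":0,"ry":0,"rz":1.02,"hand":0.01},{"dx":0.0342,"dy":0.0131,"dz":0,"rx":0,"ry":0,"rz":1.02,"hand":0.01}]' >/dev/null
python3 -m pendant '[{"dx":0.0342,"dy":0.0131,"dz":0,"rx":0,"ry":0,"rz":1.02,"hand":0.01},{"dx":0.0342,"dy":0.0131,"dz":0,"rx":0,"ry":0,"rz":1.02,"hand":0.01},{"dx":0.0342,"dy":0.0131,"dz":0,"rx":0,"ry":0,"rz":1.02,"hand":0.01},{"dx":0.0342,"dy":0.0131,"dz":0,"rx":0,"ry":0,"rz":1.02,"hand":0.01},{"dx":0.0342,"dy":0.0131,"dz":0,"rx":0,"ry":0,"rz":1.02,"hand":0.01},{"dx":0.0342,"dy":0.0131,"dz":0,"rx":0,"ry":0,"rz":1.02,"hand":0.01},{"dx":0.0342,"dy":0.0131,"dz":0,"rx":0,"ry":0,"rz":1.02,"hand":0.01},{"dx":0.0342,"dy":0.0131,"dz":0,"rx":0,"ry":0,"rz":1.02,"hand":0.01},{"dx":0,"dy":0,"dz":0,"rx":0,"ry":0,"rz":0,"hand":0.01},{"dx":0,"dy":0,"dz":0,"rx":0,"ry":0,"rz":0,"hand":0.01},{"dx":0,"dy":0,"dz":0,"rx":0,"ry":0,"rz":0,"hand":0.01},{"dx":0,"dy":0,"dz":0,"rx":0,"ry":0,"rz":0,"hand":0.01}]' >/dev/null
python3 plan.py .4995 .197 .139 1.713 3
```

```text
t 30.58 pos [0.4994 0.1946 0.2254] yaw 1.713 tilt 0.2 q6 0.1 w 0.0447 gf 36.5 F [-0.2  0.1 -1. ]
3 x  dx 0.0008 dy 0.0001 dz 0.0288 rz 0.01
```

```bash
python3 -m pendant '[{"dx":0.0005,"dy":0,"dz":0.0288,"rx":0,"ry":0,"rz":0,"hand":0.01},{"dx":0.0005,"dy":0,"dz":0.0288,"rx":0,"ry":0,"rz":0,"hand":0.01},{"dx":0.0005,"dy":0,"dz":0.0288,"rx":0,"ry":0,"rz":0,"hand":0.01},{"dx":0,"dy":0,"dz":0,"rx":0,"ry":0,"rz":0,"hand":0.01},{"dx":0,"dy":0,"dz":0,"rx":0,"ry":0,"rz":0,"hand":0.01},{"dx":0,"dy":0,"dz":0,"rx":0,"ry":0,"rz":0,"hand":0.01}]'
python3 -m pendant '[{"dx":0,"dy":0,"dz":0.002,"rx":0,"ry":0,"rz":0,"hand":0.01},{"dx":0,"dy":0,"dz":0.002,"rx":0,"ry":0,"rz":0,"hand":0.01},{"dx":0,"dy":0,"dz":0.001,"rx":0,"ry":0,"rz":0,"hand":0.01},{"dx":0,"dy":0,"dz":0,"rx":0,"ry":0,"rz":0,"hand":0.01},{"dx":0,"dy":0,"dz":0,"rx":0,"ry":0,"rz":0,"hand":0.01},{"dx":0,"dy":0,"dz":0,"rx":0,"ry":0,"rz":0,"hand":0.01}]'
```

```text
clock: 31.08
position: [0.5012, 0.1968, 0.1418]
ee_rot: [0.001, 0.655, 0.756, 0.001]
contact_force: [0.2, -0.9, -1.8]
width: 0.0452
gripper_force: 36.6
clock: 31.58
position: [0.5002, 0.1975, 0.1357]
ee_rot: [0.0, 0.655, 0.756, 0.0]
contact_force: [0.5, -0.9, -0.5]
width: 0.0447
gripper_force: 36.6
```

```bash
python3 -m pendant '[{"dx":0,"dy":-0.0005,"dz":0.002,"rx":0,"ry":0,"rz":0,"hand":0.01},{"dx":0,"dy":0,"dz":0.0015,"rx":0,"ry":0,"rz":0,"hand":0.01},{"dx":0,"dy":0,"dz":0.001,"rx":0,"ry":0,"rz":0,"hand":0.01},{"dx":0,"dy":0,"dz":0,"rx":0,"ry":0,"rz":0,"hand":0.01},{"dx":0,"dy":0,"dz":0,"rx":0,"ry":0,"rz":0,"hand":0.01},{"dx":0,"dy":0,"dz":0,"rx":0,"ry":0,"rz":0,"hand":0.01}]'
```

```text
clock: 32.08
position: [0.4995, 0.1974, 0.131]
ee_rot: [-0.0, 0.655, 0.756, -0.0]
contact_force: [-0.5, 0.5, 1.0]
width: 0.0447
gripper_force: 36.9
```

```bash
python3 -m pendant '[{"dx":0,"dy":0,"dz":0.0005,"rx":0,"ry":0,"rz":0,"hand":0.01},{"dx":0,"dy":0,"dz":0,"rx":0,"ry":0,"rz":0,"hand":0.075},{"dx":0,"dy":0,"dz":0,"rx":0,"ry":0,"rz":0,"hand":0.075},{"dx":0,"dy":0,"dz":0,"rx":0,"ry":0,"rz":0,"hand":0.075},{"dx":0,"dy":0,"dz":0,"rx":0,"ry":0,"rz":0,"hand":0.075},{"dx":0,"dy":0,"dz":0,"rx":0,"ry":0,"rz":0,"hand":0.075},{"dx":0,"dy":0,"dz":0,"rx":0,"ry":0,"rz":0,"hand":0.075},{"dx":0,"dy":0,"dz":-0.02,"rx":0,"ry":0,"rz":0,"hand":0.075},{"dx":0,"dy":0,"dz":-0.03,"rx":0,"ry":0,"rz":0,"hand":0.075},{"dx":0,"dy":0,"dz":-0.035,"rx":0,"ry":0,"rz":0,"hand":0.075},{"dx":0,"dy":0,"dz":-0.035,"rx":0,"ry":0,"rz":0,"hand":0.075},{"dx":0,"dy":0,"dz":0,"rx":0,"ry":0,"rz":0,"hand":0.075}]'
python3 -m pendant '[{"dx":-0.04,"dy":0,"dz":0,"rx":0,"ry":0,"rz":0,"hand":0.075},{"dx":-0.04,"dy":0,"dz":0,"rx":0,"ry":0,"rz":0,"hand":0.075},{"dx":-0.04,"dy":0,"dz":0,"rx":0,"ry":0,"rz":0,"hand":0.075},{"dx":-0.04,"dy":0,"dz":0,"rx":0,"ry":0,"rz":0,"hand":0.075},{"dx":-0.04,"dy":0,"dz":0,"rx":0,"ry":0,"rz":0,"hand":0.075},{"dx":-0.04,"dy":0,"dz":0,"rx":0,"ry":0,"rz":0,"hand":0.075},{"dx":-0.04,"dy":0,"dz":0,"rx":0,"ry":0,"rz":0,"hand":0.075},{"dx":-0.04,"dy":0,"dz":0,"rx":0,"ry":0,"rz":0,"hand":0.075},{"dx":-0.04,"dy":0,"dz":0,"rx":0,"ry":0,"rz":0,"hand":0.075},{"dx":0,"dy":0,"dz":0,"rx":0,"ry":0,"rz":0,"hand":0.075},{"dx":0,"dy":0,"dz":0,"rx":0,"ry":0,"rz":0,"hand":0.075},{"dx":0,"dy":0,"dz":0,"rx":0,"ry":0,"rz":0,"hand":0.075}]' >/dev/null
python3 - <<'E'
from h import *
d=cam("top"); im=cv2.resize(cv2.convertScaleAbs(d["frame"][160:250,170:310,::-1],alpha=1.6),None,fx=5.5,fy=5.5,interpolation=cv2.INTER_CUBIC)
t=.1425;r=np.array([[np.cos(t),-np.sin(t)],[np.sin(t),np.cos(t)]]);o=np.array([.5604,.0995])
def dr(m,P,z):
    W=np.c_[(np.array(P)+m)@r.T+o,np.full(len(P),z)];cv2.polylines(im,[((w2px(d,W)-[170,160]+.5)*5.5).astype(int)],True,(255,0,255),1)
c=lambda a:[(a*np.cos(q),a*np.sin(q)) for q in np.linspace(0,6.28,40)]; b=lambda x,y:[(x,y),(x,-y),(-x,-y),(-x,y)]
dr((-.045,-.105),c(.016),.157);dr((-.045,.105),c(.031),.102);dr((-.045,.105),c(.023),.152);dr((-.045,0),b(.02,.03),.128);dr((.065,0),b(.005,.035),.09);dr((.065,0),b(.015,.035),.032)
cv2.imwrite("pics/end.png",im); e=cam("scene")["frame"][140:260,160:420,::-1]; cv2.imwrite("pics/end2.png",cv2.resize(cv2.convertScaleAbs(e,alpha=1.5),(780,360)))
E
```

```text
clock: 33.08
position: [0.5035, 0.1984, 0.2578]
ee_rot: [0.004, 0.655, 0.756, 0.006]
contact_force: [1.4, 0.1, 1.0]
width: 0.0749
gripper_force: 0.0
```

View pics/end.png

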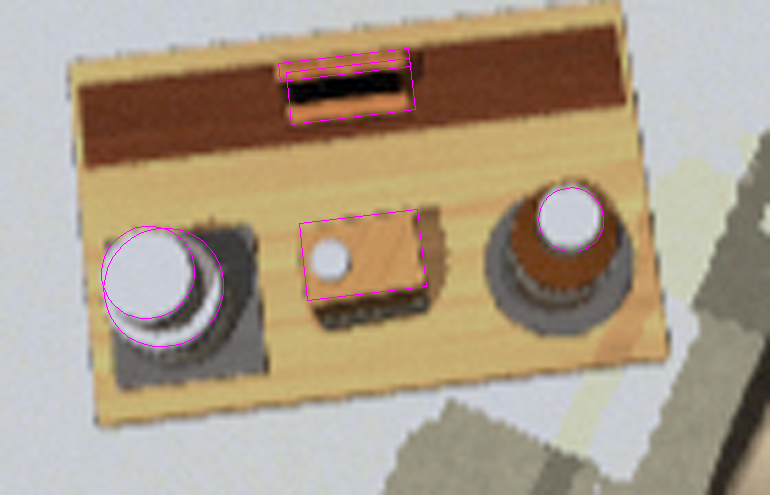

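View pics/end2.png

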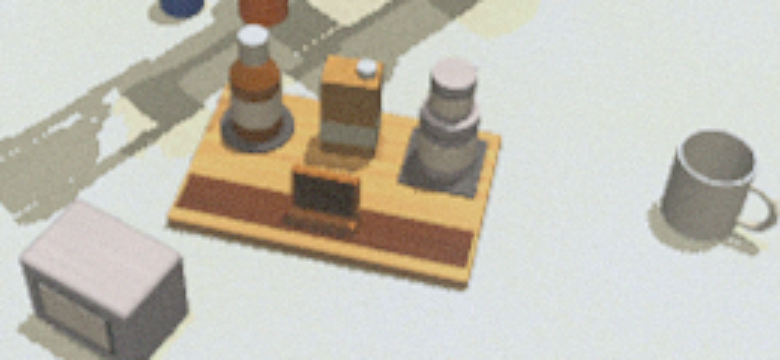

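Both views show every item upright and within about 2 mm of its target outline: small tin (148,272) on the large tin (162,287), carton (363,255), bottle cap (570,217) and sign (348,85). The mug and dispenser haven't moved. Handing in.

```bash
python3 -c "
from rig import manip; print(manip.sign_off())"
```

```text
the job is handed in; nothing more can be done
None
```

The display is set up and handed in at about 34 s of the 146 s allowed: all five items stand upright within about 2 mm of their targets in the last camera check, and the mug and napkin dispenser weren't touched; sign-off returned no verdict.

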